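# Lock, load and release the reagent carousel

## Task

Turn the reagent carousel clockwise to the loading detent and lock it there before loading: put the locking pin through the slot near the rim and slide its tip along until it drops into the hidden hole below, collar down on the disc. Then load all the white cartridges from the counter, upright in one row along the long fence of the tray: push the first tight into the reference corner, short end to the fence, and pack each next one against the one before, without gaps. When all are in, pull the pin and put it back in its holder, and turn the carousel a quarter turn back to the run detent, leaving everything else on the counter where it is.

Things in the scene. Friction and masses are not known exactly. Their poses are not given: they have to be found in the camera images.
- carousel (a joint): angle of the carousel about its upright axis, rad, counter-clockwise from above positive, end stops at -0.3 and 2.3; starts at 0.6 to 1.25. Sprung-ball detents at 0 (loading position) and 1.571 (run position) each catch within about 0.1 rad and hold against about 0.4 N m. Elsewhere it turns with light friction (0.1 N m) and stays where left
- axis (a point): point on the carousel's axis, at the height of the disc top (43 mm above the counter), fixed to the base. x axis: the direction from the axis to the slot when the carousel is at 0, roughly away from the robot (the tray's open side then faces the robot). The carousel is a flat grey disc of 180 mm radius, its underside 33 mm above the counter
- post (a point): centre of the black upright turning post on the carousel: 20 mm across, 50 mm tall, standing on the disc top (43 to 93 mm above the counter), 121 mm from the axis. Round: it may be pinched or pushed, and turns within the grasp
- tray_corner (a point): reference corner of the tray on the carousel, at the tray's floor (the disc top). The long fence (6 mm steel, 28 mm high) runs from here along -y for 206 mm, inner face at x = 0; the end stop (6 mm, 28 mm high, 54 mm long) runs along -x, inner face at y = 0. Open towards -x and -y. z up; the frame turns with the carousel
- slot (a point): middle of the slot near the carousel's rim, 135 mm from the axis, at the disc's top face, 43 mm above the counter. The slot goes right through the 10 mm thick disc, is 42 mm long along x (radial, x outward) and 15 mm wide (y). With the carousel at 0 the fixed black lock block lies under it, with the hidden hole for the pin, whose place is not given
- pin_head (a point): centre of the locking pin's round black knob (28 mm across, 26 mm tall). The pin is 100 mm long, 90 g: a steel shank of 12 mm diameter, its end chamfered to 7 mm, with a collar 28 mm across whose underside is 34.5 mm above the tip. Origin 87 mm above the tip, z towards the knob. It starts upright in the pin holder, tip 5.5 mm above the counter
- pin_tip (a point): end of the pin's shank, on its axis. The lock block's flat top is 30 mm above the counter (13 mm below the disc's top); its upright hole is 14 mm wide, on the slot's centre line within 2 mm, up to 10 mm either side of the slot's middle along the slot, and 22 mm deep. A pin fully home has its collar down on the disc and its tip 8.5 mm above the counter
- pin_holder: dark steel block 56 x 56 x 40 mm, fixed to the counter, with a 16 mm upright hole 36 mm deep in its top, in which the locking pin stands at the start, its collar on the block; origin under its centre
- cart1_mid (a point): white reagent cartridge (all are alike; absent ones read None): a box 60 mm (x) by 40 mm (y) by 50 mm tall with a grey rectangular cap on top, 24 mm (x) by 30 mm (y), 26 mm tall, in the middle; 76 mm overall, 0.12 to 0.24 kg, heavy at the bottom. This point is on its upright centre line, 38 mm above its underside, 25 mm below the cap's middle. It starts upright on the counter, at the right
- cart2_mid (a point): white reagent cartridge (all are alike; absent ones read None): a box 60 mm (x) by 40 mm (y) by 50 mm tall with a grey rectangular cap on top, 24 mm (x) by 30 mm (y), 26 mm tall, in the middle; 76 mm overall, 0.12 to 0.24 kg, heavy at the bottom. This point is on its upright centre line, 38 mm above its underside, 25 mm below the cap's middle. It starts upright on the counter, at the right
- cart3_mid (a point): white reagent cartridge (all are alike; absent ones read None): a box 60 mm (x) by 40 mm (y) by 50 mm tall with a grey rectangular cap on top, 24 mm (x) by 30 mm (y), 26 mm tall, in the middle; 76 mm overall, 0.12 to 0.24 kg, heavy at the bottom. This point is on its upright centre line, 38 mm above its underside, 25 mm below the cap's middle. It starts upright on the counter, at the right
- cart4_mid (a point): white reagent cartridge (all are alike; absent ones read None): a box 60 mm (x) by 40 mm (y) by 50 mm tall with a grey rectangular cap on top, 24 mm (x) by 30 mm (y), 26 mm tall, in the middle; 76 mm overall, 0.12 to 0.24 kg, heavy at the bottom. This point is on its upright centre line, 38 mm above its underside, 25 mm below the cap's middle. It starts upright on the counter, at the right
- cart5_mid (a point): white reagent cartridge (all are alike; absent ones read None): a box 60 mm (x) by 40 mm (y) by 50 mm tall with a grey rectangular cap on top, 24 mm (x) by 30 mm (y), 26 mm tall, in the middle; 76 mm overall, 0.12 to 0.24 kg, heavy at the bottom. This point is on its upright centre line, 38 mm above its underside, 25 mm below the cap's middle. It starts upright on the counter, at the right
- rack_left: bystander, not to be moved: wire rack with sample tubes, 220 x 70 x 95 mm, at the left; origin under its centre
- rack_right: bystander, not to be moved: wire rack with sample tubes, 220 x 70 x 95 mm, at the far right; origin under its centre
- tip_box: bystander, not to be moved: grey pipette tip box, 85 x 120 x 60 mm, at the far side; origin under its centre
- amber_bottle: bystander, not to be moved: amber bottle, 60 mm across, 130 mm tall, near right; origin under its centre
- waste_cup: bystander, not to be moved: white open cup, 90 mm across, 90 mm tall, far left; origin under its centre
- small_jar: bystander, not to be moved: low white jar, 40 mm across, 45 mm tall, among the cartridges; origin under its centre
- scanner: bystander, not to be moved: hand scanner lying flat, about 165 x 50 x 30 mm, near left; origin under its centre
Things that resemble listed ones, but are neither listed nor needed, are in the scene too. Leave any orange look-alike of the part that bears cart2_mid alone.

How it is judged (in metres and radians):
On the way, in this order (a step that is already met when the one before it is completed fails the run):
1. the carousel rests in the loading detent (within 0.035 rad) (value of joint carousel between -0.035 and 0.035 rad and velocity of joint carousel between -0.05 and 0.05 rad/s), for 0.3 s.
2. the locking pin is home in the hidden hole, through the slot, tip less than 13 mm above the counter (value of joint carousel between -0.035 and 0.035 rad and height (world z) of pin_tip below 0.013 m and x of pin_tip in the frame of slot between -0.024 and 0.024 m and y of pin_tip in the frame of slot between -0.008 and 0.008 m and angle between pin_tip's own z axis and vertical below 0.1 rad), for 0.3 s.
3. with the pin home, all cartridges stand packed in the row from the corner (all of step 2 and x of cart1_mid in the frame of tray_corner between -0.0335 and -0.026 m and z of cart1_mid in the frame of tray_corner between 0.034 and 0.041 m and y of cart1_mid in the frame of tray_corner between -0.1965 and -0.016 m and angle between the x axis of each of cart1_mid, cart2_mid, cart3_mid, cart4_mid, cart5_mid and the x axis of tray_corner, either way round below 0.07 rad and angle between each of cart1_mid, cart2_mid, cart3_mid, cart4_mid, cart5_mid's own z axis and vertical below 0.08 rad and x of cart2_mid in the frame of tray_corner between -0.0335 and -0.026 m and z of cart2_mid in the frame of tray_corner between 0.034 and 0.041 m and y of cart2_mid in the frame of tray_corner between -0.1965 and -0.016 m and x of cart3_mid in the frame of tray_corner between -0.0335 and -0.026 m and z of cart3_mid in the frame of tray_corner between 0.034 and 0.041 m and y of cart3_mid in the frame of tray_corner between -0.1965 and -0.016 m and x of cart4_mid in the frame of tray_corner between -0.0335 and -0.026 m and z of cart4_mid in the frame of tray_corner between 0.034 and 0.041 m and y of cart4_mid in the frame of tray_corner between -0.1965 and -0.016 m and x of cart5_mid in the frame of tray_corner between -0.0335 and -0.026 m and z of cart5_mid in the frame of tray_corner between 0.034 and 0.041 m and y of cart5_mid in the frame of tray_corner between -0.1965 and -0.016 m and not (y of each of cart1_mid, cart2_mid, cart3_mid, cart4_mid, cart5_mid in the frame of tray_corner below -0.0235 m) and (y of each of cart1_mid, cart2_mid, cart3_mid, cart4_mid, cart5_mid in the frame of tray_corner above -0.04 m or not ((y of cart1_mid in the frame of tray_corner below -0.065 m or y of cart1_mid in the frame of tray_corner above -0.04 m) and (y of cart2_mid in the frame of tray_corner below -0.065 m or y of cart2_mid in the frame of tray_corner above -0.04 m) and (y of cart3_mid in the frame of tray_corner below -0.065 m or y of cart3_mid in the frame of tray_corner above -0.04 m) and (y of cart4_mid in the frame of tray_corner below -0.065 m or y of cart4_mid in the frame of tray_corner above -0.04 m) and (y of cart5_mid in the frame of tray_corner below -0.065 m or y of cart5_mid in the frame of tray_corner above -0.04 m))) and (y of each of cart1_mid, cart2_mid, cart3_mid, cart4_mid, cart5_mid in the frame of tray_corner above -0.08 m or not ((y of cart1_mid in the frame of tray_corner below -0.1065 m or y of cart1_mid in the frame of tray_corner above -0.08 m) and (y of cart2_mid in the frame of tray_corner below -0.1065 m or y of cart2_mid in the frame of tray_corner above -0.08 m) and (y of cart3_mid in the frame of tray_corner below -0.1065 m or y of cart3_mid in the frame of tray_corner above -0.08 m) and (y of cart4_mid in the frame of tray_corner below -0.1065 m or y of cart4_mid in the frame of tray_corner above -0.08 m) and (y of cart5_mid in the frame of tray_corner below -0.1065 m or y of cart5_mid in the frame of tray_corner above -0.08 m))) and (y of each of cart1_mid, cart2_mid, cart3_mid, cart4_mid, cart5_mid in the frame of tray_corner above -0.12 m or not ((y of cart1_mid in the frame of tray_corner below -0.148 m or y of cart1_mid in the frame of tray_corner above -0.12 m) and (y of cart2_mid in the frame of tray_corner below -0.148 m or y of cart2_mid in the frame of tray_corner above -0.12 m) and (y of cart3_mid in the frame of tray_corner below -0.148 m or y of cart3_mid in the frame of tray_corner above -0.12 m) and (y of cart4_mid in the frame of tray_corner below -0.148 m or y of cart4_mid in the frame of tray_corner above -0.12 m) and (y of cart5_mid in the frame of tray_corner below -0.148 m or y of cart5_mid in the frame of tray_corner above -0.12 m))) and (y of each of cart1_mid, cart2_mid, cart3_mid, cart4_mid, cart5_mid in the frame of tray_corner above -0.16 m or not ((y of cart1_mid in the frame of tray_corner below -0.1895 m or y of cart1_mid in the frame of tray_corner above -0.16 m) and (y of cart2_mid in the frame of tray_corner below -0.1895 m or y of cart2_mid in the frame of tray_corner above -0.16 m) and (y of cart3_mid in the frame of tray_corner below -0.1895 m or y of cart3_mid in the frame of tray_corner above -0.16 m) and (y of cart4_mid in the frame of tray_corner below -0.1895 m or y of cart4_mid in the frame of tray_corner above -0.16 m) and (y of cart5_mid in the frame of tray_corner below -0.1895 m or y of cart5_mid in the frame of tray_corner above -0.16 m)))), for 0.3 s.
4. the pin is back in its holder, upright and fully down (height (world z) of pin_tip below 0.01 m and horizontal distance between pin_tip and pin_holder below 0.007 m and angle between pin_tip's own z axis and vertical below 0.1 rad), for 0.2 s.
At the end, for the whole second after the job is handed in: Carousel in the run detent (1.571 within 0.035 rad), pin down in its holder (tip under 10 mm). Every cartridge upright on the tray floor, square within 0.07 rad, within 3.5 mm of the fence; first within 3.5 mm of the end stop, each next place within 1.5 mm more of tight; all at rest (all of step 4 and value of joint carousel between 1.536 and 1.606 rad and velocity of joint carousel between -0.05 and 0.05 rad/s and x of cart1_mid in the frame of tray_corner between -0.0335 and -0.026 m and z of cart1_mid in the frame of tray_corner between 0.034 and 0.041 m and y of cart1_mid in the frame of tray_corner between -0.1965 and -0.016 m and angle between the x axis of each of cart1_mid, cart2_mid, cart3_mid, cart4_mid, cart5_mid and the x axis of tray_corner, either way round below 0.07 rad and angle between each of cart1_mid, cart2_mid, cart3_mid, cart4_mid, cart5_mid's own z axis and vertical below 0.08 rad and x of cart2_mid in the frame of tray_corner between -0.0335 and -0.026 m and z of cart2_mid in the frame of tray_corner between 0.034 and 0.041 m and y of cart2_mid in the frame of tray_corner between -0.1965 and -0.016 m and x of cart3_mid in the frame of tray_corner between -0.0335 and -0.026 m and z of cart3_mid in the frame of tray_corner between 0.034 and 0.041 m and y of cart3_mid in the frame of tray_corner between -0.1965 and -0.016 m and x of cart4_mid in the frame of tray_corner between -0.0335 and -0.026 m and z of cart4_mid in the frame of tray_corner between 0.034 and 0.041 m and y of cart4_mid in the frame of tray_corner between -0.1965 and -0.016 m and x of cart5_mid in the frame of tray_corner between -0.0335 and -0.026 m and z of cart5_mid in the frame of tray_corner between 0.034 and 0.041 m and y of cart5_mid in the frame of tray_corner between -0.1965 and -0.016 m and not (y of each of cart1_mid, cart2_mid, cart3_mid, cart4_mid, cart5_mid in the frame of tray_corner below -0.0235 m) and (y of each of cart1_mid, cart2_mid, cart3_mid, cart4_mid, cart5_mid in the frame of tray_corner above -0.04 m or not ((y of cart1_mid in the frame of tray_corner below -0.065 m or y of cart1_mid in the frame of tray_corner above -0.04 m) and (y of cart2_mid in the frame of tray_corner below -0.065 m or y of cart2_mid in the frame of tray_corner above -0.04 m) and (y of cart3_mid in the frame of tray_corner below -0.065 m or y of cart3_mid in the frame of tray_corner above -0.04 m) and (y of cart4_mid in the frame of tray_corner below -0.065 m or y of cart4_mid in the frame of tray_corner above -0.04 m) and (y of cart5_mid in the frame of tray_corner below -0.065 m or y of cart5_mid in the frame of tray_corner above -0.04 m))) and (y of each of cart1_mid, cart2_mid, cart3_mid, cart4_mid, cart5_mid in the frame of tray_corner above -0.08 m or not ((y of cart1_mid in the frame of tray_corner below -0.1065 m or y of cart1_mid in the frame of tray_corner above -0.08 m) and (y of cart2_mid in the frame of tray_corner below -0.1065 m or y of cart2_mid in the frame of tray_corner above -0.08 m) and (y of cart3_mid in the frame of tray_corner below -0.1065 m or y of cart3_mid in the frame of tray_corner above -0.08 m) and (y of cart4_mid in the frame of tray_corner below -0.1065 m or y of cart4_mid in the frame of tray_corner above -0.08 m) and (y of cart5_mid in the frame of tray_corner below -0.1065 m or y of cart5_mid in the frame of tray_corner above -0.08 m))) and (y of each of cart1_mid, cart2_mid, cart3_mid, cart4_mid, cart5_mid in the frame of tray_corner above -0.12 m or not ((y of cart1_mid in the frame of tray_corner below -0.148 m or y of cart1_mid in the frame of tray_corner above -0.12 m) and (y of cart2_mid in the frame of tray_corner below -0.148 m or y of cart2_mid in the frame of tray_corner above -0.12 m) and (y of cart3_mid in the frame of tray_corner below -0.148 m or y of cart3_mid in the frame of tray_corner above -0.12 m) and (y of cart4_mid in the frame of tray_corner below -0.148 m or y of cart4_mid in the frame of tray_corner above -0.12 m) and (y of cart5_mid in the frame of tray_corner below -0.148 m or y of cart5_mid in the frame of tray_corner above -0.12 m))) and (y of each of cart1_mid, cart2_mid, cart3_mid, cart4_mid, cart5_mid in the frame of tray_corner above -0.16 m or not ((y of cart1_mid in the frame of tray_corner below -0.1895 m or y of cart1_mid in the frame of tray_corner above -0.16 m) and (y of cart2_mid in the frame of tray_corner below -0.1895 m or y of cart2_mid in the frame of tray_corner above -0.16 m) and (y of cart3_mid in the frame of tray_corner below -0.1895 m or y of cart3_mid in the frame of tray_corner above -0.16 m) and (y of cart4_mid in the frame of tray_corner below -0.1895 m or y of cart4_mid in the frame of tray_corner above -0.16 m) and (y of cart5_mid in the frame of tray_corner below -0.1895 m or y of cart5_mid in the frame of tray_corner above -0.16 m))) and linear speed of each of cart1, cart2, cart3, cart4, cart5, pin below 0.02 m/s); the robot touches nothing.
It fails at once if a bystander moved more than 40 mm (distance of any of rack_left, rack_right, tip_box, amber_bottle, waste_cup, small_jar, scanner from where it was at the start of the episode above 0.04 m).
Of cart1, cart2, cart3, cart4, cart5 only 3 to 5 are there at a start; the rules pass over those that are not, and their reading is None.
At some moment in a run one of cart1, cart2, cart3, cart4, cart5 may be knocked a few centimetres aside while the robot is not near it.
It also fails if it takes over 210 s, if anything falls off the work surface, if the arm or the gripper's body presses on something with over 40 N, if the wrist force passes 120 N, or if a joint passes its speed limit or range.

## Robot

A 6-joint arm with a two-finger parallel gripper is mounted at the origin on the work surface. World frame = base frame: x ahead of the robot, y to its left, z up, the work surface at z = 0. Lengths are in m, angles in degrees, forces in N, time in s.
With the tool pointing down it reaches from about 0.3 to 0.75 m from the base axis. Payload 8.5 kg.
Tool frame: the origin (TCP) lies on the centre line of the jaws, within the pads' length; the fingertips stand 19 mm ahead of it and the grasp point (between the pads) is the TCP (env.tcp_to_tips is the z of the fingertips in the tool frame, in m); z points along the fingers, y is the line along which they close (so a half turn about z gives the same grasp; the last joint's range is limited). The gripper opens to 85 mm and grips with 20 to 120 N. Pads are 22 mm wide; open, the fingers measure 114 mm over their backs; the gripper's body (76 mm by 85 mm) begins 54 mm behind the grasp point. The pads swing forward as they close: fully open they stand 13 mm farther back than shut.
Start: joints at [-88.94, 21.807, 74.336, -0, 83.858, -12.336], TCP at [0.127, -0.535, 0.214] pointing down, gripper open.
Joint ranges: [-178.18, 178.18], [-50.72, 133.34], [12.68, 142.11], [-81.47, 261.47], [9.98, 163.14], [-165.26, 165.26]. Speed limits (degrees/s): [136.94, 136.94, 180, 180, 180, 180].

## Interface

Orientations are given as a 3x3 rotation matrix whose columns are the frame's x, y, z axes.
In Python, from rig import env gives the robot as it stands.
- The arm moves only by the tool servo_tool, never from a script. Its argument "steps" is a list of rows, each an object of numbers: "tx", "ty", "tz": the shift along the world's x, y, z in cm; "yaw": the turn about the world's z in degrees; "claw": the finger opening in cm, from 0 to 8.54. In form: [{"tx": .., "ty": .., "tz": .., "yaw": .., "claw": ..}, ...]. A call has 1 to 20 rows; each row shifts and turns the commanded pose from where the row before left it; what a row does not reach is not made up. A row lasts 1/10 s, in which the tool goes at most 50 mm and 8.59 degrees, less where a joint would pass 70% of its speed; a pose out of reach is approached as far as the arm can. A call with a gripper value outside its range is refused whole. The fingers move at their own pace and stop on an object; "newtons" is the grip in N (left out, the last holds). Time passes only in rows, so rows that do not move let the fingers close. It gives the time, the measured TCP pose, the force, the opening and the grip force at its end, in the units of the state.
- env.observe(): the state, without advancing time (a new reading comes with each control period).
- env.get_image(name): name is "side" or "top"; returns (picture, depth): 480x640x3 uint8, red, green, blue; 480x640 float32, m along the optical axis (not along the pixel's ray), 0 where there is no reading.
- env.camera_model(name): a dict with "fovy" (degrees; the focal length in pixels is half the picture's height over the tangent of half this angle, whatever the lens; pixels are square), "cx", "cy" (the principal point, pixels), "dist_coeffs" ([k1, k2, p1, p2, k3] as OpenCV has them; the pictures are not rectified), "T" (4x4, takes a point from camera to world coordinates). Camera axes: x right, y down, z forward; pixel columns grow to the right and rows downward; lengths in m; the calibration is good to about 2 mm. A picture is of the moment at which its call begins. camera_model takes no time and is no camera call.
- env.close_job(): hands the job in; it is judged then, once.
The state is a dict: "time_s": time; "q": joint angles; "qvel": joint speeds; "joint_efforts": joint torques, N m; "position": TCP position; "tool_rot": TCP orientation; "ft_force": force on the tool from outside, world axes, zero at the start; "wrist_torque": the same for the moment, N m; "grip_width": finger opening in m; "gripper_force": force on a finger pad.
Only numpy, scipy, OpenCV 4.12 (cv2) and the standard library are available. Lean on these libraries where they do the work, as an engineer would, in place of code of your own. Each camera call takes 0.05 s, during which the arm holds its last target. There are 200 camera calls.

## Working session

There is one attempt and no reset: what is moved stays moved. The work goes in short steps, Python scripts to look and compute and a tool call to move; the robot and the scene stay as the last step left them, time stands still between calls to the robot, and variables do not carry over. Pictures are saved under pics/ and viewed, at most 14 in all, crops included, and the job is handed in when it is done.

Besides the shell and the picture viewer there is one more tool, called after "Emit:" by a JSON object that holds its "name" and its "arguments". servo_tool: Moves the arm, as the interface text tells. Its arguments: {"type":"object","properties":{"steps":{"type":"array"},"newtons":{"type":"number"}},"required":["steps"]}

```bash
ls; mkdir -p pics
cat > h.py <<'E'
import numpy as np, cv2
from rig import env
def cam(n):
    m=env.camera_model(n); f=240/np.tan(np.radians(m["fovy"])/2)
    return np.array([[f,0,m["cx"]],[0,f,m["cy"]],[0,0,1.]]),np.array(m["dist_coeffs"],float),np.array(m["T"])
def ray(n,px):
    K,d,T=cam(n); p=cv2.undistortPoints(np.array(px,float).reshape(-1,1,2),K,d)[:,0]
    r=np.c_[p,np.ones(len(p))]@T[:3,:3].T
    return T[:3,3],r
def plane(n,px,z):
    o,r=ray(n,px); return o+r*((z-o[2])/r[:,2])[:,None]
def cloud(n,dep):
    K,d,T=cam(n); v,u=np.mgrid[:480,:640]
    p=cv2.undistortPoints(np.c_[u.ravel(),v.ravel()].astype(float).reshape(-1,1,2),K,d)[:,0]
    P=np.c_[p,np.ones(len(p))]*dep.reshape(-1,1)
    return (P@T[:3,:3].T+T[:3,3]).reshape(480,640,3)
def proj(n,P):
    K,d,T=cam(n); Q=(np.atleast_2d(P)-T[:3,3])@T[:3,:3]
    return cv2.projectPoints(Q,np.zeros(3),np.zeros(3),K,d)[0][:,0]
def shot(n,name):
    im,dep=env.get_image(n); cv2.imwrite(f"pics/{name}.png",im[:,:,::-1]); np.save(f"pics/{name}.npy",dep); return im,dep
E
python3 - <<'E'
from h import *
for n in("top","side"):
    im,dep=shot(n,n+"0"); K,d,T=cam(n); print(n,K[0,0],d,T.round(3).tolist(),(dep==0).mean())
print(env.observe())
E
```

```text
pics
top 590.1506132860329 [-0.19700031  0.          0.          0.          0.        ] [[0.019, -0.998, 0.051, 0.481], [-1.0, -0.018, 0.025, -0.019], [-0.024, -0.052, -0.998, 1.569], [0.0, 0.0, 0.0, 1.0]] 0.004000651041666667
side 540.4378469486696 [-0.07612485  0.          0.          0.          0.        ] [[0.998, -0.056, 0.039, 0.477], [-0.067, -0.693, 0.718, -0.933], [-0.013, -0.719, -0.695, 0.993], [0.0, 0.0, 0.0, 1.0]] 0.004104817708333333
{'time_s': 0.1, 'q': array([-8.89396230e+01,  2.18379115e+01,  7.43781608e+01, -6.08408148e-04,
        8.38581323e+01, -1.23348963e+01]), 'qvel': array([ 0.06716793, -0.05571239, -0.18770482, -0.06761954, -0.05103323,
        0.03233688]), 'joint_efforts': array([ 5.23383191e-03, -4.49213898e+01, -2.31656671e+01, -1.27986777e-04,
        3.66109220e-03, -6.96292176e-06]), 'position': array([ 0.12741508, -0.53475406,  0.21337945]), 'tool_rot': array([[ 9.72794733e-01,  2.31668742e-01, -3.45233802e-05],
       [ 2.31668592e-01, -9.72793908e-01,  1.29469775e-03],
       [ 2.66356865e-04, -1.26747313e-03, -9.99999161e-01]]), 'ft_force': array([ 0.09615935,  0.24822545, -0.7015622 ]), 'wrist_torque': array([ 0.02467244, -0.01403107, -0.00152502]), 'gripper_force': 0.0, 'grip_width': 0.08532613216771572}
```

View pics/top0.png

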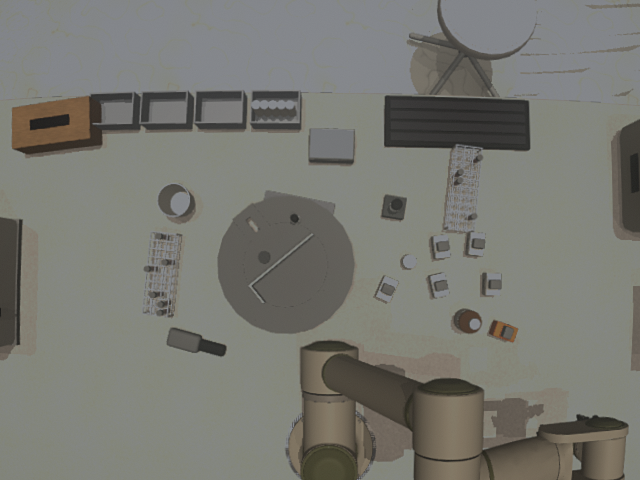

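View pics/side0.png

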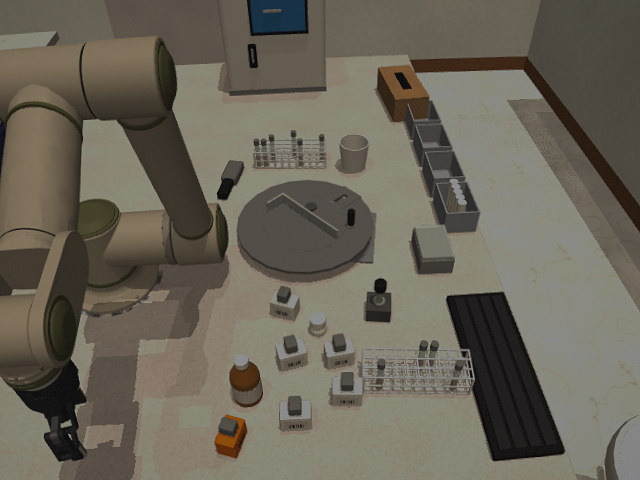

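The top view shows:
- **Five white cartridges:** (387,289), (440,285), (442,246), (477,243) and (493,284).
- **Orange look-alike to leave alone:** (504,331).
- **Other look-alikes:** jar (408,262), cup (176,201).
- **Pin and its holder:** (394,207).
- **Carousel:** disc centre about (286,264), slot (252,223), black post (294,217), and a flat dark disc (264,257) that could be mistaken for the post.
- **Tray corner:** (250,287).

Next I'll measure these.

```bash
cat > m.py <<'E'
from h import *
def blobs(dep,zlo,zhi,box,amin,zp=None,n="top",extra=None):
    C=cloud(n,dep); z=C[...,2]
    m=(z>zlo)&(z<zhi)&(C[...,0]>box[0])&(C[...,0]<box[1])&(C[...,1]>box[2])&(C[...,1]<box[3])&(dep>0)
    if extra is not None:m&=extra
    k,l,s,c=cv2.connectedComponentsWithStats(m.astype(np.uint8),connectivity=4)
    out=[]
    for i in range(1,k):
        if s[i,4]<amin: continue
        P=C[l==i]; zz=np.median(P[:,2]) if zp is None else zp
        cn=cv2.findContours((l==i).astype(np.uint8),0,1)[0][0][:,0]
        Q=plane(n,cn,zz)[:,:2]*1000
        r=cv2.minAreaRect(Q.astype(np.float32)); ctr=plane(n,[c[i]],zz)[0]
        out.append((ctr.round(4),np.round(r,1).tolist() if 0 else (np.round(r[0],1),np.round(r[1],1),round(r[2],1)),round(float(np.median(P[:,2])),4),s[i,4],c[i].round(1)))
    return out
E
python3 - <<'E'
from m import *
im=cv2.imread("pics/top0.png")[:,:,::-1]; dep=np.load("pics/top0.npy")
print("caps"); [print(*b) for b in blobs(dep,.066,.09,(.3,.7,-.6,-.1),25,.076)]
print("bodies"); [print(*b) for b in blobs(dep,.035,.09,(.3,.7,-.6,-.1),60,.05)]
print("disc"); [print(*b) for b in blobs(dep,.03,.056,(.2,.8,-.15,.4),2000,.043)]
print("fence"); [print(*b) for b in blobs(dep,.058,.082,(.25,.75,-.12,.3),15,.071)]
print("post"); [print(*b) for b in blobs(dep,.085,.1,(.25,.75,-.12,.3),8,.093)]
print("pin"); [print(*b) for b in blobs(dep,.085,.12,(.5,.75,-.25,-.1),8,.1055)]
C=cloud("top",dep)
for p in [(286,264),(252,223),(264,257),(294,217),(394,205),(440,300),(281,262)]: print(p,C[p[1],p[0]].round(4),im[p[1],p[0]])
# disc circle fit
z=C[...,2]; m=((z>.036)&(z<.05)&(np.hypot(C[...,0]-.44,C[...,1]-.08)<.25)).astype(np.uint8)
k,l,s,c=cv2.connectedComponentsWithStats(m); i=1+s[1:,4].argmax(); cn=max(cv2.findContours((l==i).astype(np.uint8),0,1)[0],key=len)[:,0]
from scipy.optimize import least_squares
Q=plane("top",cn,.043)[:,:2]
r=least_squares(lambda p:np.hypot(*(Q-p[:2]).T)-p[2],[.44,.08,.18],loss="soft_l1",f_scale=.002); print("axis",r.x.round(4))
hole=((z<.036)&(dep>0)).astype(np.uint8)
for b in blobs(dep,-.05,.037,(r.x[0]-.165,r.x[0]+.165,r.x[1]-.165,r.x[1]+.165),15,.043): print("hole",*b)
cr=im[180:330,200:530]; cv2.imwrite("pics/crop0.png",cv2.convertScaleAbs(cv2.resize(cr[:,:,::-1],None,fx=2.4,fy=2.4,interpolation=cv2.INTER_CUBIC),alpha=1.6))
E
```

```text
caps
[ 0.5483 -0.3721  0.076 ] (array([ 548.3, -371.9]), array([32.2, 24.7]), 84.0) 0.0755 120 [478.3 243.1]
[ 0.5406 -0.2804  0.076 ] (array([ 540.7, -280.8]), array([22.9, 30.8]), 1.0) 0.0755 107 [442.8 245.5]
[ 0.4455 -0.4179  0.076 ] (array([ 445.9, -418.3]), array([23., 29.]), 0.7) 0.0761 116 [495.4 283.7]
[ 0.4395 -0.2761  0.076 ] (array([ 439.5, -276. ]), array([24.6, 31.1]), 14.6) 0.076 119 [440.6 285.3]
[ 0.4282 -0.1411  0.076 ] (array([ 428.2, -141.1]), array([29.5, 23.7]), 64.5) 0.0759 114 [387.5 289. ]
[ 0.355  -0.3386  0.076 ] (array([ 352.2, -342.7]), array([43.7, 59.2]), 65.3) 0.0841 148 [464.3 318.9]
[ 0.3211 -0.4516  0.076 ] (array([ 320.9, -451.9]), array([25.2, 29.9]), 68.9) 0.075 109 [507.2 332.3]
bodies
[ 0.5985 -0.3538  0.05  ] (array([ 609.2, -343.7]), array([182.9, 102.7]), 1.4) 0.0576 799 [469.2 224.1]
[ 0.6394 -0.1559  0.05  ] (array([ 641.5, -157.1]), array([56.3, 56.9]), 81.8) 0.0404 350 [393.6 206.9]
[ 0.5405 -0.2799  0.05  ] (array([ 540.5, -279.8]), array([60.2, 40.7]), 8.8) 0.0508 359 [440.9 245.9]
[ 0.5004 -0.1985  0.05  ] (array([ 500.1, -198.4]), ar
[... 1177 characters left out ...]
94, 205) [ 0.6383 -0.1518  0.1058] [55 54 52]
(440, 300) [ 0.3988 -0.2868  0.0076] [132 135 129]
(281, 262) [0.4916 0.1332 0.0417] [70 69 64]
axis [0.4859 0.1234 0.1776]
hole [0.6232 0.2594 0.043 ] (array([622.9, 266.3]), array([46.1, 94.6]), 49.4) -0.0006 297 [234.2 210.7]
hole [ 0.6204 -0.0154  0.043 ] (array([623.7, -19.4]), array([119.6,  60.6]), 44.2) 0.0007 439 [339.2 213.4]
hole [0.589  0.2085 0.043 ] (array([590. , 208.9]), array([43.7, 16.4]), 42.0) 0.0001 93 [253.1 224. ]
hole [ 0.3519 -0.016   0.043 ] (array([350.5, -20.6]), array([ 58.4, 117. ]), 48.0) 0.0002 454 [337.5 317.2]
hole [0.3477 0.257  0.043 ] (array([342.7, 259.6]), array([97.8, 50.4]), 46.7) -0.0005 332 [232.6 316.2]
```

View pics/crop0.png

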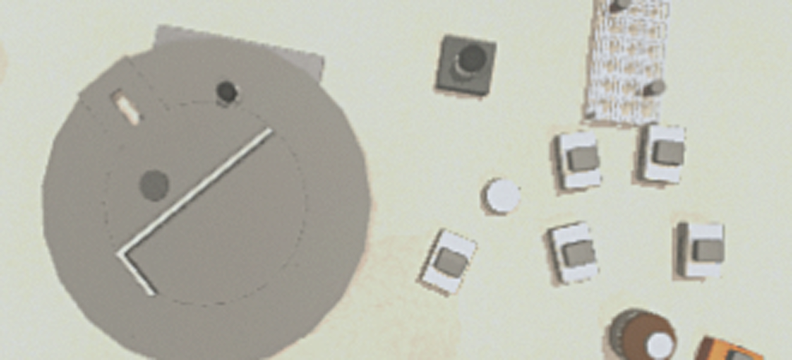

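The crop confirms my choices:
- **Cartridges:** five white ones with grey caps. Orange and the jar are excluded.
- **Post:** the tall black stub at top pixel (293,217). The (264,257) disc is flat paint.
- **Lock block:** its edge is tilted about -10°, so carousel zero points to roughly -10° in world.

I'll approach the post.

Emit:
{"name": "servo_tool", "arguments": {"steps": [{"tx": 2.39, "ty": 3.17, "yaw": 7.76, "claw": 5}, {"tx": 2.39, "ty": 3.17, "yaw": 7.76}, {"tx": 2.39, "ty": 3.17, "yaw": 7.76}, {"tx": 2.39, "ty": 3.17, "yaw": 7.76}, {"tx": 2.39, "ty": 3.17, "yaw": 7.76}, {"tx": 2.39, "ty": 3.17, "yaw": 7.76}, {"tx": 2.39, "ty": 3.17, "yaw": 7.76}, {"tx": 2.39, "ty": 3.17, "yaw": 7.76}, {"tx": 2.39, "ty": 3.17, "yaw": 7.76}, {"tx": 2.39, "ty": 3.17, "yaw": 7.76}, {"tx": 2.39, "ty": 3.17, "yaw": 7.76}, {"tx": 2.39, "ty": 3.17, "yaw": 7.76}, {"tx": 2.39, "ty": 3.17, "yaw": 7.76}, {"tx": 2.39, "ty": 3.17, "yaw": 7.76}, {"tx": 2.39, "ty": 3.17, "yaw": 7.76}, {"tx": 2.39, "ty": 3.17, "yaw": 7.76}, {"tx": 2.39, "ty": 3.17, "yaw": 7.76}, {"tx": 2.39, "ty": 3.17, "yaw": 7.76}, {"tx": 2.39, "ty": 3.17, "yaw": 7.76}, {"tx": 2.39, "ty": 3.17, "yaw": 7.76}]}}

```text
invalid input at $.steps[0]: expected keys tx, ty, tz, yaw, claw
```

Run:
```python
from m import *
o=env.observe(); R=o["tool_rot"]; print(o["position"],np.degrees(np.arctan2(R[1,1],R[0,1])),o["grip_width"],o["q"])
# lock block edge at z=.03
dep=np.load("pics/top0.npy"); 
for b in blobs(dep,.02,.036,(.6,.75,-.02,.2),30,.03): print(*b)
im=cv2.imread("pics/top0.png").astype(int); ax=np.array([.486,.1235])
P=plane("top",[(266.5,191.5),(334.5,204)],.03); print(P)
```

```text
[ 0.12741508 -0.53475406  0.21337945] -76.60465152519409 0.08532613216771572 [-8.89396230e+01  2.18379115e+01  7.43781608e+01 -6.08408148e-04
  8.38581323e+01 -1.23348963e+01]
[[ 0.6765203   0.17725205  0.03      ]
 [ 0.64623163 -0.00262533  0.03      ]]
```

Emit:
{"name": "servo_tool", "arguments": {"steps": [{"tx": 2.39, "ty": 3.17, "tz": 0, "yaw": 7.76, "claw": 5}, {"tx": 2.39, "ty": 3.17, "tz": 0, "yaw": 7.76, "claw": 5}, {"tx": 2.39, "ty": 3.17, "tz": 0, "yaw": 7.76, "claw": 5}, {"tx": 2.39, "ty": 3.17, "tz": 0, "yaw": 7.76, "claw": 5}, {"tx": 2.39, "ty": 3.17, "tz": 0, "yaw": 7.76, "claw": 5}, {"tx": 2.39, "ty": 3.17, "tz": 0, "yaw": 7.76, "claw": 5}, {"tx": 2.39, "ty": 3.17, "tz": 0, "yaw": 7.76, "claw": 5}, {"tx": 2.39, "ty": 3.17, "tz": 0, "yaw": 7.76, "claw": 5}, {"tx": 2.39, "ty": 3.17, "tz": 0, "yaw": 7.76, "claw": 5}, {"tx": 2.39, "ty": 3.17, "tz": 0, "yaw": 7.76, "claw": 5}, {"tx": 2.39, "ty": 3.17, "tz": 0, "yaw": 7.76, "claw": 5}, {"tx": 2.39, "ty": 3.17, "tz": 0, "yaw": 7.76, "claw": 5}, {"tx": 2.39, "ty": 3.17, "tz": 0, "yaw": 7.76, "claw": 5}, {"tx": 2.39, "ty": 3.17, "tz": 0, "yaw": 7.76, "claw": 5}, {"tx": 2.39, "ty": 3.17, "tz": 0, "yaw": 7.76, "claw": 5}, {"tx": 2.39, "ty": 3.17, "tz": 0, "yaw": 7.76, "claw": 5}, {"tx": 2.39, "ty": 3.17, "tz": 0, "yaw": 7.76, "claw": 5}, {"tx": 2.39, "ty": 3.17, "tz": 0, "yaw": 7.76, "claw": 5}, {"tx": 2.39, "ty": 3.17, "tz": 0, "yaw": 7.76, "claw": 5}, {"tx": 2.39, "ty": 3.17, "tz": 0, "yaw": 7.76, "claw": 5}]}}

```text
time_s: 2.1
position: [0.606, 0.1005, 0.2135]
tool_rot: [[-0.981, 0.192, -0.001], [0.192, 0.981, -0.0], [0.001, -0.0, -1.0]]
ft_force: [-0.0, -0.1, 0.5]
grip_width: 0.0496
gripper_force: 0.0
```

Emit:
{"name": "servo_tool", "arguments": {"newtons": 30, "steps": [{"tx": 0, "ty": -0.05, "tz": -4.5, "yaw": 0, "claw": 5}, {"tx": 0, "ty": -0.05, "tz": -4.5, "yaw": 0, "claw": 5}, {"tx": 0, "ty": 0, "tz": -4.5, "yaw": 0, "claw": 5}, {"tx": 0, "ty": 0, "tz": 0, "yaw": 0, "claw": 1.5}, {"tx": 0, "ty": 0, "tz": 0, "yaw": 0, "claw": 1.5}, {"tx": 0, "ty": 0, "tz": 0, "yaw": 0, "claw": 1.5}, {"tx": 0, "ty": 0, "tz": 0, "yaw": 0, "claw": 1.5}, {"tx": 0, "ty": 0, "tz": 0, "yaw": 0, "claw": 1.5}]}}

```text
time_s: 2.9
position: [0.6061, 0.098, 0.0806]
tool_rot: [[-0.98, 0.198, 0.003], [0.198, 0.98, -0.0], [-0.003, 0.0, -1.0]]
ft_force: [-1.1, 0.2, -0.2]
grip_width: 0.0151
gripper_force: 0.0
```

Emit:
{"name": "servo_tool", "arguments": {"steps": [{"tx": -0.25, "ty": -1.03, "tz": 0, "yaw": -5, "claw": 1.5}, {"tx": -0.34, "ty": -1.0, "tz": 0, "yaw": -5, "claw": 1.5}, {"tx": -0.43, "ty": -0.96, "tz": 0, "yaw": -5, "claw": 1.5}, {"tx": -0.51, "ty": -0.92, "tz": 0, "yaw": -5, "claw": 1.5}, {"tx": -0.59, "ty": -0.88, "tz": 0, "yaw": -5, "claw": 1.5}, {"tx": -0.66, "ty": -0.82, "tz": 0, "yaw": -5, "claw": 1.5}, {"tx": -0.74, "ty": -0.76, "tz": 0, "yaw": -5, "claw": 1.5}, {"tx": -0.79, "ty": -0.7, "tz": 0, "yaw": -5, "claw": 1.5}, {"tx": -0.85, "ty": -0.62, "tz": 0, "yaw": -5, "claw": 1.5}, {"tx": -0.91, "ty": -0.54, "tz": 0, "yaw": -5, "claw": 1.5}, {"tx": 0, "ty": 0, "tz": 0, "yaw": 0, "claw": 1.5}, {"tx": 0, "ty": 0, "tz": 0, "yaw": 0, "claw": 1.5}, {"tx": 0, "ty": 0, "tz": 0, "yaw": 0, "claw": 1.5}]}}

```text
time_s: 4.2
position: [0.5453, 0.0159, 0.0792]
tool_rot: [[-0.48, 0.877, 0.001], [0.877, 0.48, -0.0], [-0.001, 0.001, -1.0]]
ft_force: [-0.3, -0.0, -0.2]
grip_width: 0.0154
gripper_force: 0.0
```

Run:
```python
from h import *
im,d=shot("side","s1"); im2,d2=shot("top","t1")
a=cv2.resize(im[150:290,210:420],None,fx=1.9,fy=1.9); b=cv2.resize(im2[180:340,210:390],None,fx=1.66,fy=1.66)
b=b[:a.shape[0]]; w=np.hstack([a[:b.shape[0]],b]); cv2.imwrite("pics/c1.png",cv2.convertScaleAbs(w[:,:,::-1],alpha=1.6)); print(w.shape)
```

```text
(266, 698, 3)
```

View pics/c1.png

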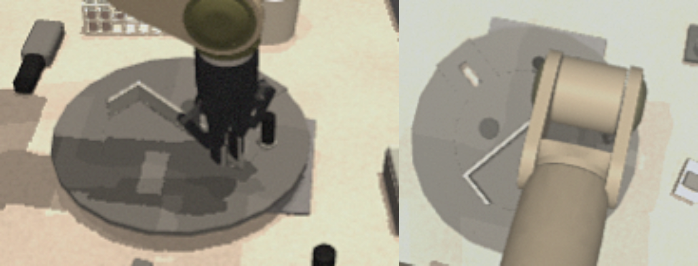

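Run:
```python
from m import *
for nm in ("s1","side0"):
  d=np.load(f"pics/{nm}.npy"); C=cloud("side",d)
  im=cv2.imread(f"pics/{nm}.png").max(2)
  m=(C[...,2]>.05)&(C[...,2]<.1)&(np.hypot(C[...,0]-.605,C[...,1]-.1)<.03)&(d>0)&(im<70)
  print(nm,m.sum(),np.median(C[m],0),[np.percentile(C[m],q,axis=0).round(3) for q in(5,95)], np.argwhere(m).mean(0))
  m=(C[...,2]>.088)&(C[...,2]<.1)&(np.hypot(C[...,0]-.605,C[...,1]-.1)<.04)&(d>0); print("top face",m.sum(),C[m].mean(0))
print(proj("side",[[.5453,.0159,.0792],[.605,.0995,.093],[.605,.0995,.043],[.605,.0995,.068]]).round(1))
d=np.load("pics/t1.npy"); print([ (b[0],b[3]) for b in blobs(d,.085,.1,(.55,.7,.05,.2),5,.093)])
for b in blobs(d,-.05,.037,(.56,.62,.17,.24),15,.043): print("slot",*b)
```

```text
s1 111 [0.60591723 0.09486467 0.07848215] [array([0.598, 0.09 , 0.053]), array([0.614, 0.103, 0.093])] [217.0990991  351.25225225]
top face 34 [0.60775883 0.09849012 0.09175022]
side0 118 [0.60555647 0.09525184 0.07989533] [array([0.598, 0.09 , 0.054]), array([0.614, 0.107, 0.094])] [216.78813559 351.11016949]
top face 38 [0.60622012 0.09897918 0.09266913]
[[329.8 239.1]
 [350.7 211.2]
 [350.3 225.7]
 [350.5 218.5]]
[(array([0.6053, 0.1015, 0.093 ]), np.int32(37))]
slot [0.5885 0.2086 0.043 ] (array([588.8, 209.2]), array([41.2, 15. ]), 41.3) -0.0004 89 [253.1 224.2]
```

Run:
```python
from m import *
print(env.tcp_to_tips)
im=cv2.imread("pics/s1.png"); d=np.load("pics/s1.npy"); C=cloud("side",d)
m=(np.hypot(C[...,0]-.5453,C[...,1]-.0159)<.06)&(C[...,2]>.05)&(C[...,2]<.14)&(im.max(2)<60)
P=C[m]; 
for a in np.arange(.05,.14,.01):
    Q=P[(P[:,2]>a)&(P[:,2]<a+.01)]
    if len(Q): print(round(a,2),len(Q),Q.min(0).round(3),Q.max(0).round(3))
cv2.imwrite("pics/c2.png",cv2.convertScaleAbs(cv2.resize(im[160:270,270:400],None,fx=5,fy=5,interpolation=cv2.INTER_CUBIC),alpha=2.2))
```

```text
0.019
0.05 8 [0.55  0.052 0.051] [0.569 0.072 0.058]
0.07 1 [0.548 0.075 0.072] [0.548 0.075 0.072]
0.09 5 [0.535 0.005 0.095] [0.556 0.026 0.098]
0.1 38 [ 0.524 -0.002  0.1  ] [0.565 0.03  0.11 ]
0.11 51 [ 0.524 -0.002  0.11 ] [0.566 0.03  0.12 ]
0.12 48 [ 0.524 -0.002  0.12 ] [0.565 0.029 0.13 ]
0.13 43 [ 0.521 -0.008  0.13 ] [0.571 0.029 0.14 ]
```

View pics/c2.png

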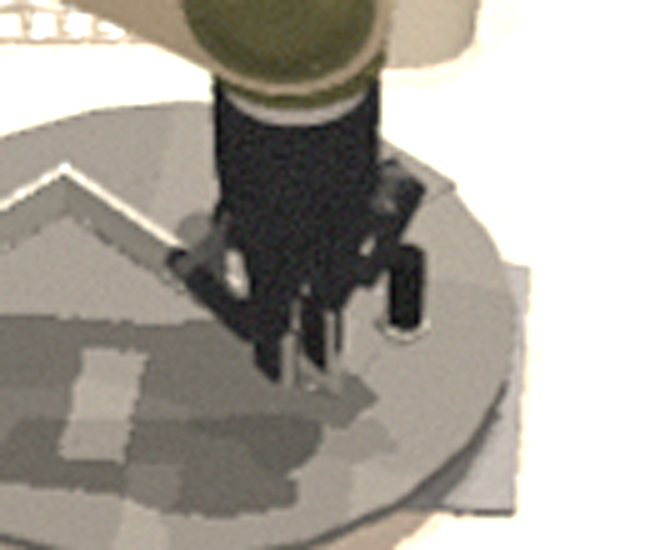

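Run:
```python
from m import *
d=np.load("pics/s1.npy"); C=cloud("side",d)
for v in range(226,246,1): print(v,[ (u,*(C[v,u]*1000).round().astype(int)) for u in (324,327,330,333,336,338)])
print(proj("side",[[.5453,.0159,.0792-.019],[.5453,.0159,.0792]]))
```

```text
226 [(324, np.int64(531), np.int64(-3), np.int64(141)), (327, np.int64(538), np.int64(-2), np.int64(140)), (330, np.int64(547), np.int64(30), np.int64(110)), (333, np.int64(553), np.int64(17), np.int64(121)), (336, np.int64(560), np.int64(14), np.int64(124)), (338, np.int64(566), np.int64(22), np.int64(116))]
227 [(324, np.int64(531), np.int64(0), np.int64(135)), (327, np.int64(538), np.int64(1), np.int64(134)), (330, np.int64(547), np.int64(28), np.int64(108)), (333, np.int64(553), np.int64(16), np.int64(119)), (336, np.int64(560), np.int64(13), np.int64(121)), (338, np.int64(565), np.int64(20), np.int64(114))]
228 [(324, np.int64(531), np.int64(0), np.int64(132)), (327, np.int64(538), np.int64(0), np.int64(131)), (330, np.int64(547), np.int64(27), np.int64(106)), (333, np.int64(553), np.int64(15), np.int64(117)), (336, np.int64(560), np.int64(13), np.int64(118)), (338, np.int64(566), np.int64(20), np.int64(111))]
229 [(324, np.int64(531), np.int64(0), np.int64(129)), (327, np.int64(538), np.int64(-1), np.int64(129)), (330, np.int64(547), np.int64(26), np.int64(103)), (333, np.int64
[... 4392 characters left out ...]
), np.int64(39), np.int64(41))]
244 [(324, np.int64(532), np.int64(39), np.int64(41)), (327, np.int64(540), np.int64(36), np.int64(43)), (330, np.int64(547), np.int64(37), np.int64(42)), (333, np.int64(555), np.int64(39), np.int64(39)), (336, np.int64(562), np.int64(33), np.int64(45)), (338, np.int64(567), np.int64(37), np.int64(41))]
245 [(324, np.int64(532), np.int64(31), np.int64(45)), (327, np.int64(539), np.int64(31), np.int64(45)), (330, np.int64(547), np.int64(30), np.int64(45)), (333, np.int64(555), np.int64(36), np.int64(39)), (336, np.int64(562), np.int64(31), np.int64(43)), (338, np.int64(567), np.int64(32), np.int64(42))]
[[329.83618647 244.69582196]
 [329.80189009 239.13455208]]
```

The picture shows the post untouched. The fingertips look about 40 mm higher than the stated tool geometry says (about z 0.10 with the TCP at 0.079). A careful descent will test this by touch.

Emit:
{"name": "servo_tool", "arguments": {"steps": [{"tx": 0, "ty": 0, "tz": -0.6, "yaw": 0, "claw": 1.5}, {"tx": 0, "ty": 0, "tz": -0.6, "yaw": 0, "claw": 1.5}, {"tx": 0, "ty": 0, "tz": -0.3, "yaw": 0, "claw": 1.5}, {"tx": 0, "ty": 0, "tz": 0, "yaw": 0, "claw": 1.5}, {"tx": 0, "ty": 0, "tz": -0.3, "yaw": 0, "claw": 1.5}, {"tx": 0, "ty": 0, "tz": 0, "yaw": 0, "claw": 1.5}]}}

```text
time_s: 4.9
position: [0.5446, 0.0157, 0.0607]
tool_rot: [[-0.479, 0.878, -0.0], [0.878, 0.479, 0.0], [0.0, -0.0, -1.0]]
ft_force: [0.5, 0.5, -0.3]
grip_width: 0.015
gripper_force: 0.0
```

Run:
```python
from m import *
o=env.observe(); print(o["position"],o["ft_force"],o["q"].round(2))
im,d=shot("side","s2"); C=cloud("side",d); p=o["position"]
m=(np.hypot(C[...,0]-p[0],C[...,1]-p[1])<.035)&(C[...,2]>.05)
print(np.sort(C[m][:,2])[:40].round(3))
```

```text
[0.54461301 0.01568886 0.06065703] [ 0.52708488  0.48478116 -0.29946982] [-10.8   30.48  87.9   -0.    61.63 -39.4 ]
[0.076 0.077 0.077 0.078 0.079 0.081 0.081 0.081 0.081 0.082 0.083 0.083
 0.083 0.083 0.083 0.084 0.084 0.085 0.085 0.085 0.086 0.086 0.086 0.087
 0.087 0.088 0.088 0.088 0.088 0.088 0.088 0.089 0.089 0.089 0.089 0.089
 0.09  0.09  0.09  0.09 ]
```

Emit:
{"name": "servo_tool", "arguments": {"steps": [{"tx": 0, "ty": 0, "tz": -1.0, "yaw": 0, "claw": 1.5}, {"tx": 0, "ty": 0, "tz": -1.0, "yaw": 0, "claw": 1.5}, {"tx": 0, "ty": 0, "tz": -0.6, "yaw": 0, "claw": 1.5}, {"tx": 0, "ty": 0, "tz": 0, "yaw": 0, "claw": 1.5}]}}

```text
time_s: 5.35
position: [0.5441, 0.0158, 0.0337]
tool_rot: [[-0.479, 0.878, -0.002], [0.878, 0.479, 0.0], [0.002, -0.002, -1.0]]
ft_force: [-0.3, -0.2, 0.5]
grip_width: 0.0151
gripper_force: 0.0
```

Emit:
{"name": "servo_tool", "arguments": {"steps": [{"tx": 0, "ty": 0, "tz": -0.5, "yaw": 0, "claw": 1.5}, {"tx": 0, "ty": 0, "tz": 0, "yaw": 0, "claw": 1.5}]}}

```text
time_s: 5.55
position: [0.5445, 0.0157, 0.0295]
tool_rot: [[-0.479, 0.878, -0.001], [0.878, 0.479, 0.0], [0.0, -0.0, -1.0]]
ft_force: [-0.1, 1.2, 0.1]
grip_width: 0.015
gripper_force: 0.0
```

Emit:
{"name": "servo_tool", "arguments": {"steps": [{"tx": 0, "ty": 0, "tz": -0.3, "yaw": 0, "claw": 1.5}, {"tx": 0, "ty": 0, "tz": 0, "yaw": 0, "claw": 1.5}]}}

```text
time_s: 5.75
position: [0.5446, 0.0157, 0.0267]
tool_rot: [[-0.479, 0.878, -0.0], [0.878, 0.479, 0.0], [0.0, -0.0, -1.0]]
ft_force: [1.1, 0.8, -0.1]
grip_width: 0.0153
gripper_force: 0.0
```

Emit:
{"name": "servo_tool", "arguments": {"steps": [{"tx": 0, "ty": 0, "tz": -0.2, "yaw": 0, "claw": 1.5}, {"tx": 0, "ty": 0, "tz": 0, "yaw": 0, "claw": 1.5}]}}

```text
time_s: 5.95
position: [0.5451, 0.0157, 0.0253]
tool_rot: [[-0.479, 0.878, 0.001], [0.878, 0.479, -0.0], [-0.001, 0.001, -1.0]]
ft_force: [0.4, 1.2, 3.0]
grip_width: 0.0148
gripper_force: 1.9
```

Emit:
{"name": "servo_tool", "arguments": {"steps": [{"tx": 0, "ty": 0, "tz": -0.2, "yaw": 0, "claw": 1.5}, {"tx": 0, "ty": 0, "tz": 0, "yaw": 0, "claw": 1.5}]}}

```text
time_s: 6.15
position: [0.5461, 0.0161, 0.0252]
tool_rot: [[-0.479, 0.878, 0.004], [0.878, 0.479, 0.0], [-0.002, 0.004, -1.0]]
ft_force: [-2.7, 2.7, 19.4]
grip_width: 0.015
gripper_force: 10.0
```

Emit:
{"name": "servo_tool", "arguments": {"steps": [{"tx": 0, "ty": 0, "tz": -0.2, "yaw": 0, "claw": 1.5}, {"tx": 0, "ty": 0, "tz": 0, "yaw": 0, "claw": 1.5}]}}

```text
time_s: 6.35
position: [0.5471, 0.0164, 0.0251]
tool_rot: [[-0.479, 0.878, 0.008], [0.878, 0.479, 0.0], [-0.004, 0.007, -1.0]]
ft_force: [-3.6, 7.1, 36.5]
grip_width: 0.0149
gripper_force: 17.9
```

Touch settles it: the tips meet the disc (0.043) with the TCP reading 0.0253, so the real tip height is the reported TCP z plus 0.018. From here I'll use the real grasp height as TCP z plus 0.037.

Emit:
{"name": "servo_tool", "arguments": {"steps": [{"tx": 0, "ty": 0, "tz": 4.5, "yaw": 0, "claw": 5}, {"tx": 0, "ty": 0, "tz": 4.5, "yaw": 0, "claw": 5}, {"tx": 0.75, "ty": 1.05, "tz": 0, "yaw": 6.25, "claw": 5}, {"tx": 0.75, "ty": 1.05, "tz": 0, "yaw": 6.25, "claw": 5}, {"tx": 0.75, "ty": 1.05, "tz": 0, "yaw": 6.25, "claw": 5}, {"tx": 0.75, "ty": 1.05, "tz": 0, "yaw": 6.25, "claw": 5}, {"tx": 0.75, "ty": 1.05, "tz": 0, "yaw": 6.25, "claw": 5}, {"tx": 0.75, "ty": 1.05, "tz": 0, "yaw": 6.25, "claw": 5}, {"tx": 0.75, "ty": 1.05, "tz": 0, "yaw": 6.25, "claw": 5}, {"tx": 0.75, "ty": 1.0, "tz": 0, "yaw": 6.25, "claw": 5}, {"tx": 0, "ty": 0, "tz": -2.5, "yaw": 0, "claw": 5}, {"tx": 0, "ty": 0, "tz": -2.5, "yaw": 0, "claw": 5}, {"tx": 0, "ty": 0, "tz": -2.3, "yaw": 0, "claw": 5}, {"tx": 0, "ty": 0, "tz": 0, "yaw": 0, "claw": 1.5}, {"tx": 0, "ty": 0, "tz": 0, "yaw": 0, "claw": 1.5}, {"tx": 0, "ty": 0, "tz": 0, "yaw": 0, "claw": 1.5}, {"tx": 0, "ty": 0, "tz": 0, "yaw": 0, "claw": 1.5}, {"tx": 0, "ty": 0, "tz": 0, "yaw": 0, "claw": 1.5}]}}

```text
time_s: 8.15
position: [0.6049, 0.0992, 0.0385]
tool_rot: [[-0.98, 0.198, 0.001], [0.198, 0.98, 0.0], [-0.001, 0.0, -1.0]]
ft_force: [-0.0, 0.4, -3.3]
grip_width: 0.0192
gripper_force: 30.3
```

Emit:
{"name": "servo_tool", "arguments": {"steps": [{"tx": -0.25, "ty": -1.03, "tz": 0, "yaw": -5, "claw": 1.5}, {"tx": -0.34, "ty": -1.0, "tz": 0, "yaw": -5, "claw": 1.5}, {"tx": -0.43, "ty": -0.96, "tz": 0, "yaw": -5, "claw": 1.5}, {"tx": -0.51, "ty": -0.92, "tz": 0, "yaw": -5, "claw": 1.5}, {"tx": -0.59, "ty": -0.88, "tz": 0, "yaw": -5, "claw": 1.5}, {"tx": -0.66, "ty": -0.82, "tz": 0, "yaw": -5, "claw": 1.5}, {"tx": -0.74, "ty": -0.76, "tz": 0, "yaw": -5, "claw": 1.5}, {"tx": -0.79, "ty": -0.7, "tz": 0, "yaw": -5, "claw": 1.5}, {"tx": -0.85, "ty": -0.62, "tz": 0, "yaw": -5, "claw": 1.5}, {"tx": -0.91, "ty": -0.54, "tz": 0, "yaw": -5, "claw": 1.5}, {"tx": 0, "ty": 0, "tz": 0, "yaw": 0, "claw": 1.5}, {"tx": 0, "ty": 0, "tz": 0, "yaw": 0, "claw": 1.5}]}}

```text
time_s: 9.35
position: [0.5427, 0.0189, 0.0385]
tool_rot: [[-0.478, 0.878, -0.002], [0.878, 0.478, 0.003], [0.004, -0.0, -1.0]]
ft_force: [-5.1, 12.3, 0.6]
grip_width: 0.0192
gripper_force: 31.5
```

Emit:
{"name": "servo_tool", "arguments": {"steps": [{"tx": 0, "ty": 0, "tz": 0, "yaw": 0, "claw": 5}, {"tx": 0, "ty": 0, "tz": 0, "yaw": 0, "claw": 5}, {"tx": 0, "ty": 0, "tz": 0, "yaw": 0, "claw": 5}, {"tx": 0, "ty": 0, "tz": 3.5, "yaw": 0, "claw": 5}, {"tx": 0, "ty": 0, "tz": 4, "yaw": 0, "claw": 5}, {"tx": 0, "ty": 0, "tz": 4, "yaw": 0, "claw": 5}, {"tx": 1, "ty": -3.5, "tz": 2, "yaw": 0, "claw": 5}, {"tx": 1, "ty": -4, "tz": 0, "yaw": 0, "claw": 5}, {"tx": 1, "ty": -4, "tz": 0, "yaw": 0, "claw": 5}]}}

```text
time_s: 10.25
position: [0.5746, -0.0997, 0.1743]
tool_rot: [[-0.479, 0.878, 0.002], [0.878, 0.479, -0.001], [-0.002, 0.002, -1.0]]
ft_force: [0.6, 0.6, -0.7]
grip_width: 0.05
gripper_force: 0.0
```

Run:
```python
from m import *
im,d=shot("top","t3"); C=cloud("top",d)
# slot: bright/dark inside disc: lower depth than disc; block under slot at z=.03
print("post",[ (b[0],b[3]) for b in blobs(d,.085,.1,(.5,.6,-.03,.06),5,.093)])
for b in blobs(d,-.05,.0375,(.57,.66,.04,.2),10,.043): print("slot",*b)
for b in blobs(d,.058,.082,(.25,.75,-.12,.3),15,.071): print("fence",*b)
cv2.imwrite("pics/c3.png",cv2.convertScaleAbs(cv2.resize(im[170:340,210:410,::-1],None,fx=3.5,fy=3.5,interpolation=cv2.INTER_CUBIC),alpha=1.6))
```

```text
post [(array([0.5429, 0.0168, 0.093 ]), np.int32(48))]
slot [0.6513 0.0459 0.043 ] (array([649.2,  48. ]), array([10.5, 15.7]), 0.9) 0.0075 20 [315.8 201.2]
slot [0.6188 0.0996 0.043 ] (array([619.3, 100.6]), array([16.4, 40.9]), 79.6) 0.0287 90 [294.9 213.3]
fence [0.4979 0.1465 0.071 ] (array([499.9, 127.4]), array([ 55.7, 215.3]), 4.7) 0.0703 258 [274.7 259.3]
```

View pics/c3.png

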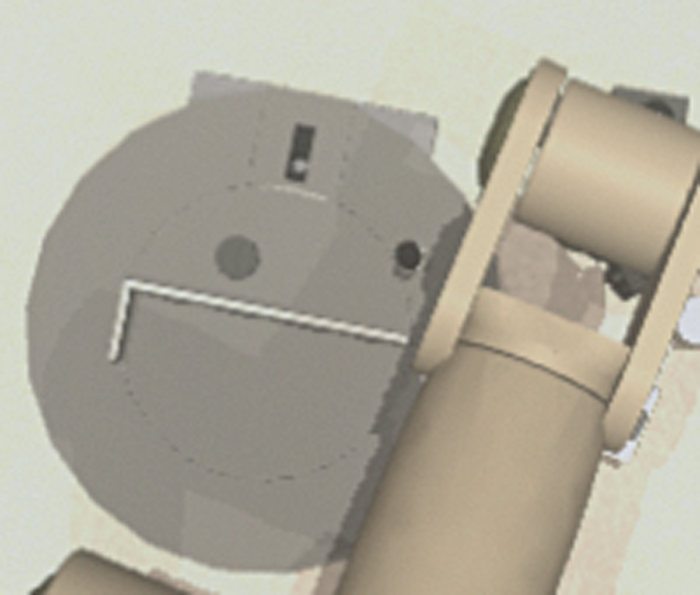

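The carousel has settled. The slot is at px (295,213), world (0.619,0.100), with its long axis at about -10.3°, and the black lock block is visible under it. A lighter spot at px (295.7,217) may be the hole. I'll check the depth inside the slot.

Run:
```python
from m import *
d=np.load("pics/t3.npy"); C=cloud("top",d); im=cv2.imread("pics/t3.png")
for v in range(204,224): print(v,[f"{C[v,u,2]*1000:.0f}/{im[v,u].max()}" for u in range(290,300)])
print(plane("top",[(295.7,217)],.03),plane("top",[(295.7,217)],.01))
# fence line direction at z=.071
m=(C[...,2]>.06)&(C[...,2]<.08)&(d>0); v,u=np.nonzero(m); P=plane("top",np.c_[u,v],.071)[:,:2]
k=(P[:,0]>.44)&(P[:,0]<.56)&(P[:,1]<.205)&(P[:,1]>.03); P=P[k]
vx,vy,x0,y0=cv2.fitLine(P.astype(np.float32),cv2.DIST_HUBER,0,.001,.001)[:,0]; print("fence dir",np.degrees(np.arctan2(-vx*np.sign(vy),abs(vy))),x0,y0,len(P))
# pin & holder in initial pics
d0=np.load("pics/side0.npy"); C0=cloud("side",d0)
m=(C0[...,2]>.09)&(np.hypot(C0[...,0]-.64,C0[...,1]+.157)<.04); print("pin side",C0[m].mean(0),C0[m].min(0),C0[m].max(0))
```

```text
204 ['45/96', '41/97', '42/99', '43/98', '43/98', '38/97', '42/99', '47/99', '41/98', '43/98']
205 ['41/97', '46/98', '44/96', '45/99', '34/83', '38/75', '40/82', '41/89', '44/92', '45/96']
206 ['42/97', '44/97', '43/98', '41/95', '29/70', '29/51', '31/56', '34/59', '28/63', '33/68']
207 ['42/96', '40/98', '36/99', '40/89', '29/65', '36/49', '35/48', '26/48', '28/49', '31/57']
208 ['1569/97', '41/98', '43/100', '38/83', '26/59', '30/51', '39/51', '25/51', '33/51', '39/64']
209 ['44/96', '47/96', '47/98', '38/77', '32/52', '27/50', '31/52', '34/52', '30/52', '41/73']
210 ['46/97', '40/96', '43/98', '34/73', '26/49', '26/51', '34/53', '28/52', '29/51', '44/81']
211 ['38/97', '39/99', '41/95', '31/71', '34/50', '29/51', '30/49', '36/50', '28/53', '46/86']
212 ['42/98', '40/99', '41/90', '30/64', '28/48', '31/51', '28/51', '26/51', '31/56', '41/87']
213 ['42/97', '46/99', '44/82', '30/56', '32/47', '29/48', '29/49', '28/50', '40/67', '44/91']
214 ['47/96', '41/100', '37/76', '23/49', '17/44', '8/49', '13/48', '26/47', '42/72', '35/94']
215 ['39/98', '37/96', '28/71', '16/46', '8/60', '9/
[... 338 characters left out ...]
 '32/48', '29/51', '29/57', '31/64', '31/59', '41/72', '40/92', '43/97']
220 ['41/96', '29/72', '33/49', '31/47', '29/49', '23/46', '28/48', '42/76', '40/93', '42/97']
221 ['40/96', '43/90', '40/76', '52/67', '32/58', '33/54', '27/57', '51/83', '44/97', '40/98']
222 ['39/98', '40/98', '47/95', '41/93', '41/92', '42/90', '45/85', '42/92', '39/97', '43/96']
223 ['43/110', '41/108', '44/112', '38/108', '42/106', '37/99', '41/96', '42/96', '45/96', '42/96']
[[0.61029395 0.09844633 0.03      ]] [[0.61197592 0.0999783  0.01      ]]
fence dir -10.244946 0.5004747 0.11714239 162
pin side [ 0.64229027 -0.16050972  0.10232442] [ 0.63112272 -0.17108484  0.0900516 ] [ 0.65578919 -0.14559976  0.10807988]
```

The hole shows clearly in depth: rows 214–218, cols 293–297, z about 5 mm. That is world (0.612,0.100), 6.5 mm inward of the slot's middle and on its centre line. The fence is at -10.24°. Next is the pin.

Emit:
{"name": "servo_tool", "arguments": {"newtons": 60, "steps": [{"tx": 0.68, "ty": -0.58, "tz": 0, "yaw": -7.16, "claw": 5.5}, {"tx": 0.68, "ty": -0.58, "tz": 0, "yaw": -7.16, "claw": 5.5}, {"tx": 0.68, "ty": -0.58, "tz": 0, "yaw": -7.16, "claw": 5.5}, {"tx": 0.68, "ty": -0.58, "tz": 0, "yaw": -7.16, "claw": 5.5}, {"tx": 0.68, "ty": -0.58, "tz": 0, "yaw": -7.16, "claw": 5.5}, {"tx": 0.68, "ty": -0.58, "tz": 0, "yaw": -7.16, "claw": 5.5}, {"tx": 0.68, "ty": -0.58, "tz": 0, "yaw": -7.16, "claw": 5.5}, {"tx": 0.68, "ty": -0.58, "tz": 0, "yaw": -7.16, "claw": 5.5}, {"tx": 0.68, "ty": -0.58, "tz": 0, "yaw": -7.16, "claw": 5.5}, {"tx": 0.66, "ty": -0.58, "tz": 0, "yaw": -7.16, "claw": 5.5}, {"tx": 0, "ty": 0, "tz": -3, "yaw": 0, "claw": 5.5}, {"tx": 0, "ty": 0, "tz": -3, "yaw": 0, "claw": 5.5}, {"tx": 0, "ty": 0, "tz": -3, "yaw": 0, "claw": 5.5}, {"tx": 0, "ty": 0, "tz": -2.9, "yaw": 0, "claw": 5.5}, {"tx": 0, "ty": 0, "tz": 0, "yaw": 0, "claw": 2}, {"tx": 0, "ty": 0, "tz": 0, "yaw": 0, "claw": 2}, {"tx": 0, "ty": 0, "tz": 0, "yaw": 0, "claw": 2}, {"tx": 0, "ty": 0, "tz": 0, "yaw": 0, "claw": 2}, {"tx": 0, "ty": 0, "tz": 0, "yaw": 0, "claw": 2}]}}

```text
time_s: 12.2
position: [0.6422, -0.1563, 0.055]
tool_rot: [[0.682, 0.731, 0.002], [0.731, -0.682, -0.001], [0.001, 0.002, -1.0]]
ft_force: [0.0, -0.4, -0.4]
grip_width: 0.0265
gripper_force: 58.9
```

Emit:
{"name": "servo_tool", "arguments": {"steps": [{"tx": 0, "ty": 0, "tz": 2, "yaw": 0, "claw": 2}, {"tx": 0, "ty": 0, "tz": 2.5, "yaw": 0, "claw": 2}, {"tx": 0, "ty": 0, "tz": 2.5, "yaw": 0, "claw": 2}, {"tx": -0.3, "ty": 2.57, "tz": 0, "yaw": 0, "claw": 2}, {"tx": -0.3, "ty": 2.57, "tz": 0, "yaw": 0, "claw": 2}, {"tx": -0.3, "ty": 2.57, "tz": 0, "yaw": 0, "claw": 2}, {"tx": -0.3, "ty": 2.57, "tz": 0, "yaw": 0, "claw": 2}, {"tx": -0.3, "ty": 2.57, "tz": 0, "yaw": 0, "claw": 2}, {"tx": -0.3, "ty": 2.57, "tz": 0, "yaw": 0, "claw": 2}, {"tx": -0.3, "ty": 2.57, "tz": 0, "yaw": 0, "claw": 2}, {"tx": -0.3, "ty": 2.57, "tz": 0, "yaw": 0, "claw": 2}, {"tx": -0.3, "ty": 2.57, "tz": 0, "yaw": 0, "claw": 2}, {"tx": -0.3, "ty": 2.57, "tz": 0, "yaw": 0, "claw": 2}, {"tx": 0, "ty": 0, "tz": -1.5, "yaw": 0, "claw": 2}, {"tx": 0, "ty": 0, "tz": -1, "yaw": 0, "claw": 2}, {"tx": 0, "ty": 0, "tz": 0, "yaw": 0, "claw": 2}]}}

```text
time_s: 13.8
position: [0.6111, 0.1006, 0.0977]
tool_rot: [[0.682, 0.731, -0.003], [0.731, -0.682, -0.0], [-0.002, -0.002, -1.0]]
ft_force: [-0.4, 0.3, -0.5]
grip_width: 0.0263
gripper_force: 59.1
```

Run:
```python
from m import *
im,d=shot("side","s4"); C=cloud("side",d); o=env.observe(); p=o["position"]; print(p,o["ft_force"])
m=(np.hypot(C[...,0]-p[0],C[...,1]-p[1])<.03)&(C[...,2]>.05)&(C[...,2]<.082)
for a in(.05,.06,.07):
    k=m&(C[...,2]>a)&(C[...,2]<a+.01)
    if k.any(): print(a,k.sum(),C[k].mean(0).round(4),C[k][:,0].min(),C[k][:,0].max())
print(proj("side",[[.6122,.1003,.043],[p[0],p[1],.05]]))
cv2.imwrite("pics/c4.png",cv2.convertScaleAbs(cv2.resize(im[160:260,280:420,::-1],None,fx=5,fy=5,interpolation=cv2.INTER_CUBIC),alpha=2))
```

```text
[0.61163533 0.10039514 0.09855135] [ 0.15935074 -0.50507221 -0.49849846]
0.05 10 [0.6115 0.0942 0.0554] 0.5988316448787975 0.6167567667402051
0.06 11 [0.6125 0.0975 0.0638] 0.6087239720173178 0.6165140528733959
0.07 9 [0.6123 0.0953 0.0741] 0.6079786129590256 0.6159586305450858
[[353.00570886 225.34373949]
 [352.85326936 223.33795189]]
```

View pics/c4.png

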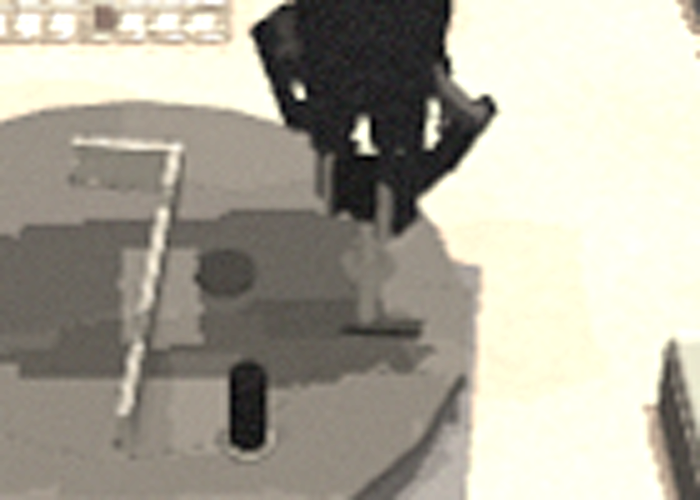

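The pin hangs upright over the slot. Its shank at crop x=370 against the slot span 343–425 puts it 7 mm inward of the middle, matching the hole. I'll lower it gently.

Emit:
{"name": "servo_tool", "arguments": {"steps": [{"tx": 0, "ty": 0, "tz": -0.6, "yaw": 0, "claw": 2}, {"tx": 0, "ty": 0, "tz": -0.6, "yaw": 0, "claw": 2}, {"tx": 0, "ty": 0, "tz": -0.4, "yaw": 0, "claw": 2}, {"tx": 0, "ty": 0, "tz": 0, "yaw": 0, "claw": 2}]}}

```text
time_s: 14.25
position: [0.6116, 0.1008, 0.0822]
tool_rot: [[0.682, 0.731, -0.001], [0.731, -0.682, 0.0], [-0.001, -0.001, -1.0]]
ft_force: [-0.4, 1.9, -1.2]
grip_width: 0.0266
gripper_force: 59.2
```

Emit:
{"name": "servo_tool", "arguments": {"steps": [{"tx": 0, "ty": 0, "tz": -0.3, "yaw": 0, "claw": 2}, {"tx": 0, "ty": 0, "tz": -0.3, "yaw": 0, "claw": 2}, {"tx": 0, "ty": 0, "tz": 0, "yaw": 0, "claw": 2}]}}

```text
time_s: 14.55
position: [0.6116, 0.1009, 0.0765]
tool_rot: [[0.682, 0.731, -0.001], [0.731, -0.682, -0.0], [-0.001, -0.0, -1.0]]
ft_force: [0.1, 0.6, -0.3]
grip_width: 0.0262
gripper_force: 59.1
```

The tip is already below the block top with no force, so it is in the hole. Going all the way down.

Emit:
{"name": "servo_tool", "arguments": {"steps": [{"tx": 0, "ty": 0, "tz": -0.5, "yaw": 0, "claw": 2}, {"tx": 0, "ty": 0, "tz": -0.5, "yaw": 0, "claw": 2}, {"tx": 0, "ty": 0, "tz": 0, "yaw": 0, "claw": 2}]}}

```text
time_s: 14.85
position: [0.6116, 0.101, 0.0661]
tool_rot: [[0.682, 0.731, -0.001], [0.731, -0.682, 0.0], [-0.0, -0.001, -1.0]]
ft_force: [1.4, 1.7, -2.2]
grip_width: 0.0264
gripper_force: 59.1
```

Emit:
{"name": "servo_tool", "arguments": {"steps": [{"tx": 0, "ty": 0, "tz": -0.4, "yaw": 0, "claw": 2}, {"tx": 0, "ty": 0, "tz": -0.4, "yaw": 0, "claw": 2}, {"tx": 0, "ty": 0, "tz": 0, "yaw": 0, "claw": 2}]}}

```text
time_s: 15.15
position: [0.6117, 0.1009, 0.0583]
tool_rot: [[0.682, 0.731, -0.001], [0.731, -0.682, 0.0], [-0.0, -0.001, -1.0]]
ft_force: [1.4, 2.0, -1.6]
grip_width: 0.0266
gripper_force: 59.1
```

Emit:
{"name": "servo_tool", "arguments": {"newtons": 30, "steps": [{"tx": 0, "ty": 0, "tz": 0, "yaw": 0, "claw": 5}, {"tx": 0, "ty": 0, "tz": 0, "yaw": 0, "claw": 5}, {"tx": 0, "ty": 0, "tz": 0, "yaw": 0, "claw": 5}, {"tx": 0, "ty": 0, "tz": 3, "yaw": 0, "claw": 5}, {"tx": 0, "ty": 0, "tz": 4, "yaw": 0, "claw": 5}, {"tx": 0, "ty": 0, "tz": 4, "yaw": 0, "claw": 5}]}}

```text
time_s: 15.75
position: [0.6115, 0.1008, 0.1702]
tool_rot: [[0.682, 0.731, -0.001], [0.731, -0.682, -0.0], [-0.001, -0.001, -1.0]]
ft_force: [0.7, -1.5, 0.7]
grip_width: 0.0501
gripper_force: 0.0
```

```bash
cat > carts.py <<'E'
from m import *
def carts(im,d,n="top"):
    """grey caps by depth; centre on z=.076, long axis from body moments on z=.05"""
    C=cloud(n,d); hsv=cv2.cvtColor(im,cv2.COLOR_RGB2HSV); out=[]
    ok=(d>0)&(C[...,0]>.3)&(C[...,0]<.72)&(C[...,1]<-.08)&(C[...,1]>-.6)
    cap=(ok&(C[...,2]>.064)&(C[...,2]<.085)).astype(np.uint8)
    k,l,s,c=cv2.connectedComponentsWithStats(cap,connectivity=4)
    for i in range(1,k):
        if not 80<s[i,4]<160: continue
        w=plane(n,[c[i]],.076)[0]
        white=ok&(C[...,2]>.03)&(C[...,2]<.09)&(np.hypot(C[...,0]-w[0],C[...,1]-w[1])<.04)&((hsv[...,1]<60)&(hsv[...,2]>150)|(l==i))
        v,u=np.nonzero(white); B=plane(n,np.c_[u,v],.05)[:,:2]; b=B.mean(0); cv=np.cov((B-b).T); e,V=np.linalg.eigh(cv); a=np.degrees(np.arctan2(V[1,1],V[0,1])); a=(a+90)%180-90
        cc=plane(n,np.argwhere(l==i)[:,::-1],.076)[:,:2]; e2,V2=np.linalg.eigh(np.cov((cc-cc.mean(0)).T)); a2=np.degrees(np.arctan2(V2[1,0],V2[0,0])); a2=(a2+90)%180-90
        out.append((w[:2].round(4),b.round(4),round(a,1),round(a2,1),round(np.sqrt(e[1]/e[0]),2),len(B)))
    return out
E
python3 - <<'E'
from carts import *
im,d=shot("top","t5")
for c in carts(im,d): print(*c)
# side view caps
ims,ds=shot("side","s5"); C=cloud("side",ds)
for b in blobs(ds,.064,.085,(.38,.7,-.5,-.1),40,.076,n="side"): print("side",b[0],b[1],b[2],b[3])
# pin knob
for b in blobs(d,.085,.12,(.55,.66,.06,.14),8,.1085): print("knob",b[0],b[3])
# rack nearest edge
Ct=cloud("top",d); m=(Ct[...,2]>.06)&(Ct[...,2]<.1)&(Ct[...,1]<-.28)&(Ct[...,1]>-.42)&(Ct[...,0]>.565); print("rack xmin",np.sort(Ct[m][:,0])[:5])
# tray from t3
d=np.load("pics/t3.npy"); C=cloud("top",d); m=(C[...,2]>.062)&(C[...,2]<.08)&(d>0); v,u=np.nonzero(m); P=plane("top",np.c_[u,v],.071)[:,:2]
a=np.radians(-10.24); R=np.array([[np.cos(a),np.sin(a)],[-np.sin(a),np.cos(a)]]); Q=(P-[.486,.1235])@R.T
k=(abs(Q[:,0]-.015)<.012)&(Q[:,1]<.125)&(Q[:,1]>-.12); F=Q[k]; print("fence x'",np.median(F[:,0]),F[:,1].min(),F[:,1].max())
k=(Q[:,0]<.005)&(Q[:,0]>-.05)&(abs(Q[:,1]-.112)<.025); print("stop y'",np.median(Q[k][:,1]),Q[k][:,0].min(),k.sum())
E
```

```text
[ 0.5486 -0.3717] [ 0.5498 -0.3778] 84.2 -5.8 1.39 121
[ 0.5407 -0.2807] [ 0.5418 -0.2852] -80.4 9.6 1.21 104
[ 0.4456 -0.4179] [ 0.445  -0.4248] 83.0 -7.0 1.26 116
[ 0.4395 -0.276 ] [ 0.4388 -0.2805] -82.9 7.1 1.33 118
[ 0.4282 -0.141 ] [ 0.4273 -0.1431] 67.8 -22.2 1.28 116
[ 0.3561 -0.3314] [ 0.3539 -0.3368] -18.2 71.8 2.46 83
[ 0.3212 -0.4514] [ 0.3184 -0.459 ] -21.4 68.6 1.15 110
side [ 0.4301 -0.1451  0.076 ] (array([ 430.3, -146. ]), array([39.5, 27.5]), 68.2) 0.0749 149
side [ 0.5419 -0.2823  0.076 ] (array([ 542. , -282.8]), array([25.2, 38.6]), 9.9) 0.0763 179
side [ 0.4418 -0.2784  0.076 ] (array([ 441.8, -278.8]), array([24.8, 38.6]), 13.3) 0.0759 178
side [ 0.6156 -0.3594  0.076 ] (array([ 616.4, -359.4]), array([16.4, 13.8]), 82.2) 0.0729 40
side [ 0.548  -0.3751  0.076 ] (array([ 547.9, -375.4]), array([35.7, 21.5]), 84.8) 0.0754 193
side [ 0.4455 -0.4198  0.076 ] (array([ 445.7, -420.3]), array([35.4, 24.3]), 88.7) 0.0755 216
rack xmin [0.58267023 0.58496641 0.58502364 0.58517372 0.58701858]
fence x' 0.015204687166754344 -0.10469758773509093 0.10398223880122147
stop y' 0.10077436210515026 -0.0413898051731715 52
```

The pin is locked. Tray geometry about the axis: the corner is at x'=12.2 mm, y'=97.9 mm and -10.24°, so the place centres are (0.4823,0.2033) stepping (-7.1,-39.4) mm. Five cartridges are confirmed. Picking the first.

Emit:
{"name": "servo_tool", "arguments": {"newtons": 40, "steps": [{"tx": -2.29, "ty": -3.03, "tz": 0, "yaw": 2.6, "claw": 4}, {"tx": -2.29, "ty": -3.03, "tz": 0, "yaw": 2.6, "claw": 4}, {"tx": -2.29, "ty": -3.03, "tz": 0, "yaw": 2.6, "claw": 4}, {"tx": -2.29, "ty": -3.03, "tz": 0, "yaw": 2.6, "claw": 4}, {"tx": -2.29, "ty": -3.03, "tz": 0, "yaw": 2.6, "claw": 4}, {"tx": -2.29, "ty": -3.03, "tz": 0, "yaw": 2.6, "claw": 4}, {"tx": -2.29, "ty": -3.03, "tz": 0, "yaw": 2.6, "claw": 4}, {"tx": -2.29, "ty": -3.03, "tz": 0, "yaw": 2.6, "claw": 4}, {"tx": 0, "ty": 0, "tz": -3.5, "yaw": 0, "claw": 4}, {"tx": 0, "ty": 0, "tz": -3.5, "yaw": 0, "claw": 4}, {"tx": 0, "ty": 0, "tz": -3.2, "yaw": 0, "claw": 4}, {"tx": 0, "ty": 0, "tz": -3, "yaw": 0, "claw": 4}, {"tx": 0, "ty": 0, "tz": 0, "yaw": 0, "claw": 4}, {"tx": 0, "ty": 0, "tz": 0, "yaw": 0, "claw": 1.8}, {"tx": 0, "ty": 0, "tz": 0, "yaw": 0, "claw": 1.8}, {"tx": 0, "ty": 0, "tz": 0, "yaw": 0, "claw": 1.8}, {"tx": 0, "ty": 0, "tz": 0, "yaw": 0, "claw": 1.8}]}}

```text
time_s: 17.55
position: [0.429, -0.1417, 0.0378]
tool_rot: [[0.378, 0.926, 0.002], [0.926, -0.378, -0.001], [-0.0, 0.002, -1.0]]
ft_force: [0.1, -0.7, 1.8]
grip_width: 0.023
gripper_force: 40.9
```

Emit:
{"name": "servo_tool", "arguments": {"steps": [{"tx": 0, "ty": 0, "tz": 3.5, "yaw": 0, "claw": 1.8}, {"tx": 0, "ty": 0, "tz": 3, "yaw": 0, "claw": 1.8}, {"tx": 0, "ty": 0, "tz": 3, "yaw": 0, "claw": 1.8}, {"tx": 0.418, "ty": 3.075, "tz": 0, "yaw": 1.09, "claw": 1.8}, {"tx": 0.418, "ty": 3.075, "tz": 0, "yaw": 1.09, "claw": 1.8}, {"tx": 0.418, "ty": 3.075, "tz": 0, "yaw": 1.09, "claw": 1.8}, {"tx": 0.418, "ty": 3.075, "tz": 0, "yaw": 1.09, "claw": 1.8}, {"tx": 0.418, "ty": 3.075, "tz": 0, "yaw": 1.09, "claw": 1.8}, {"tx": 0.418, "ty": 3.075, "tz": 0, "yaw": 1.09, "claw": 1.8}, {"tx": 0.418, "ty": 3.075, "tz": 0, "yaw": 1.09, "claw": 1.8}, {"tx": 0.418, "ty": 3.075, "tz": 0, "yaw": 1.09, "claw": 1.8}, {"tx": 0.418, "ty": 3.075, "tz": 0, "yaw": 1.09, "claw": 1.8}, {"tx": 0.418, "ty": 3.075, "tz": 0, "yaw": 1.09, "claw": 1.8}, {"tx": 0.418, "ty": 3.07, "tz": 0, "yaw": 1.09, "claw": 1.8}, {"tx": 0, "ty": 0, "tz": -2.5, "yaw": 0, "claw": 1.8}, {"tx": 0, "ty": 0, "tz": -2.3, "yaw": 0, "claw": 1.8}, {"tx": 0, "ty": 0, "tz": 0, "yaw": 0, "claw": 1.8}]}}

```text
time_s: 19.25
position: [0.4735, 0.1968, 0.0825]
tool_rot: [[0.177, 0.984, -0.003], [0.984, -0.177, -0.0], [-0.001, -0.003, -1.0]]
ft_force: [-0.5, -0.1, -1.0]
grip_width: 0.023
gripper_force: 40.6
```

Run:
```python
from m import *
o=env.observe(); print(o["position"],o["ft_force"],o["tool_rot"][:,1])
im,d=shot("side","s6")
cv2.imwrite("pics/c6.png",cv2.convertScaleAbs(cv2.resize(im[130:250,210:370,::-1],None,fx=4.5,fy=4.5,interpolation=cv2.INTER_CUBIC),alpha=1.8))
```

```text
[0.47351856 0.19678761 0.08253021] [-0.54704678 -0.13882394 -0.98195981] [ 0.98422619 -0.17688485 -0.00325057]
```

View pics/c6.png

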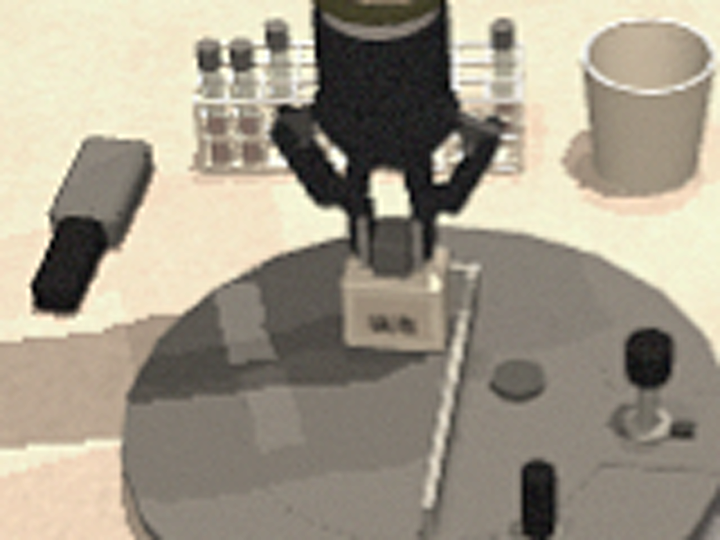

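The pin stands home in the slot, collar down. The cartridge hangs upright by the corner. I'll lower it and nudge it to the fence and the stop.

Emit:
{"name": "servo_tool", "arguments": {"steps": [{"tx": 0, "ty": 0, "tz": -0.15, "yaw": 0, "claw": 1.8}, {"tx": 0.3, "ty": -0.053, "tz": 0, "yaw": 0, "claw": 1.8}, {"tx": 0.29, "ty": -0.053, "tz": 0, "yaw": 0, "claw": 1.8}, {"tx": 0.06, "ty": 0.34, "tz": 0, "yaw": 0, "claw": 1.8}, {"tx": 0.06, "ty": 0.34, "tz": 0, "yaw": 0, "claw": 1.8}, {"tx": 0.03, "ty": 0.17, "tz": 0, "yaw": 0, "claw": 1.8}, {"tx": 0, "ty": 0, "tz": 0, "yaw": 0, "claw": 1.8}]}}

```text
time_s: 20.0
position: [0.4819, 0.2045, 0.0824]
tool_rot: [[0.177, 0.984, -0.0], [0.984, -0.177, 0.0], [0.0, -0.0, -1.0]]
ft_force: [0.2, -0.7, -1.4]
grip_width: 0.0232
gripper_force: 40.6
```

Emit:
{"name": "servo_tool", "arguments": {"steps": [{"tx": 0.04, "ty": 0.2, "tz": 0, "yaw": 0, "claw": 1.8}, {"tx": 0.15, "ty": -0.03, "tz": 0, "yaw": 0, "claw": 1.8}, {"tx": 0, "ty": 0, "tz": 0, "yaw": 0, "claw": 1.8}]}}

```text
time_s: 20.3
position: [0.4829, 0.2049, 0.0822]
tool_rot: [[0.177, 0.984, -0.003], [0.984, -0.177, -0.002], [-0.003, -0.002, -1.0]]
ft_force: [-2.8, -5.3, 0.1]
grip_width: 0.0234
gripper_force: 40.8
```

Emit:
{"name": "servo_tool", "arguments": {"steps": [{"tx": 0.12, "ty": 0.08, "tz": 0, "yaw": 0, "claw": 1.8}, {"tx": 0, "ty": 0, "tz": 0, "yaw": 0, "claw": 1.8}, {"tx": 0, "ty": 0, "tz": 0, "yaw": 0, "claw": 1.8}]}}

```text
time_s: 20.6
position: [0.4834, 0.205, 0.082]
tool_rot: [[0.177, 0.984, -0.005], [0.984, -0.177, -0.004], [-0.004, -0.004, -1.0]]
ft_force: [-4.8, -8.8, 3.1]
grip_width: 0.0238
gripper_force: 41.1
```

Emit:
{"name": "servo_tool", "arguments": {"steps": [{"tx": 0.1, "ty": 0, "tz": -0.05, "yaw": 0, "claw": 1.8}, {"tx": 0, "ty": 0, "tz": 0, "yaw": 0, "claw": 4}, {"tx": 0, "ty": 0, "tz": 0, "yaw": 0, "claw": 4}, {"tx": 0, "ty": 0, "tz": 0, "yaw": 0, "claw": 4}, {"tx": 0, "ty": 0, "tz": 3, "yaw": 0, "claw": 4}, {"tx": 0, "ty": 0, "tz": 3, "yaw": 0, "claw": 4}, {"tx": -0.2, "ty": -4, "tz": 0, "yaw": 2.2, "claw": 4}, {"tx": -0.4, "ty": -4, "tz": 0, "yaw": 2.2, "claw": 4}, {"tx": -0.4, "ty": -4, "tz": 0, "yaw": 2.2, "claw": 4}, {"tx": -0.4, "ty": -4, "tz": 0, "yaw": 2.2, "claw": 4}, {"tx": -0.4, "ty": -4, "tz": 0, "yaw": 2.2, "claw": 4}]}}

```text
time_s: 21.7
position: [0.4679, 0.0052, 0.1422]
tool_rot: [[-0.016, 1.0, 0.001], [1.0, 0.016, -0.0], [-0.0, 0.001, -1.0]]
ft_force: [1.8, 0.3, 0.4]
grip_width: 0.0402
gripper_force: 0.0
```

```bash
cat > tray.py <<'E'
from carts import *
a=np.radians(-10.24); R=np.array([[np.cos(a),np.sin(a)],[-np.sin(a),np.cos(a)]])
def tray(d):
    for b in blobs(d,.108,.128,(.38,.55,0,.28),25,.119): 
        p=R@(b[0][:2]-[.486,.1235])-[.0122,.0979]; print("tray cap",(p*1000).round(1),(b[1][1],round(b[1][2]-90*round((b[1][2]+10)/90)+10.2,1)),b[3])
    o=env.observe(); print("TCP",o["position"].round(4),np.degrees(np.arctan2(o["tool_rot"][1,1],o["tool_rot"][0,1])).round(1))
E
python3 - <<'E'
from tray import *
im,d=shot("top","t7"); tray(d)
for c in carts(im,d): print(*c)
E
```

```text
tray cap [-30.1 -21.6] (array([31.3, 23.8]), 0.3) 120
TCP [0.468  0.0006 0.1421] 0.8
[ 0.5483 -0.3719] [ 0.5495 -0.378 ] 85.8 -4.2 1.33 122
[ 0.5407 -0.28  ] [ 0.5418 -0.2845] -83.6 6.4 1.24 107
[ 0.4455 -0.4177] [ 0.4449 -0.4247] 83.6 -6.4 1.29 117
[ 0.4397 -0.276 ] [ 0.439  -0.2805] -82.7 7.3 1.27 121
[ 0.3213 -0.4514] [ 0.3185 -0.459 ] -19.3 70.7 1.16 111
```

Emit:
{"name": "servo_tool", "arguments": {"steps": [{"tx": -0.314, "ty": -3.073, "tz": 0, "yaw": 1.13, "claw": 4}, {"tx": -0.314, "ty": -3.073, "tz": 0, "yaw": 1.13, "claw": 4}, {"tx": -0.314, "ty": -3.073, "tz": 0, "yaw": 1.13, "claw": 4}, {"tx": -0.314, "ty": -3.073, "tz": 0, "yaw": 1.13, "claw": 4}, {"tx": -0.314, "ty": -3.073, "tz": 0, "yaw": 1.13, "claw": 4}, {"tx": -0.314, "ty": -3.073, "tz": 0, "yaw": 1.13, "claw": 4}, {"tx": -0.314, "ty": -3.073, "tz": 0, "yaw": 1.13, "claw": 4}, {"tx": -0.314, "ty": -3.073, "tz": 0, "yaw": 1.13, "claw": 4}, {"tx": -0.314, "ty": -3.073, "tz": 0, "yaw": 1.13, "claw": 4}, {"tx": 0, "ty": 0, "tz": -3.5, "yaw": 0, "claw": 4}, {"tx": 0, "ty": 0, "tz": -3.5, "yaw": 0, "claw": 4}, {"tx": 0, "ty": 0, "tz": -3.4, "yaw": 0, "claw": 4}, {"tx": 0, "ty": 0, "tz": 0, "yaw": 0, "claw": 4}, {"tx": 0, "ty": 0, "tz": 0, "yaw": 0, "claw": 1.8}, {"tx": 0, "ty": 0, "tz": 0, "yaw": 0, "claw": 1.8}, {"tx": 0, "ty": 0, "tz": 0, "yaw": 0, "claw": 1.8}, {"tx": 0, "ty": 0, "tz": 0, "yaw": 0, "claw": 1.8}]}}

```text
time_s: 23.45
position: [0.4403, -0.2703, 0.0391]
tool_rot: [[-0.19, 0.982, 0.002], [0.982, 0.19, -0.002], [-0.002, 0.001, -1.0]]
ft_force: [0.5, 0.8, 2.7]
grip_width: 0.0232
gripper_force: 42.1
```

Emit:
{"name": "servo_tool", "arguments": {"steps": [{"tx": 0, "ty": 0, "tz": 3.5, "yaw": 0, "claw": 1.8}, {"tx": 0, "ty": 0, "tz": 3, "yaw": 0, "claw": 1.8}, {"tx": 0, "ty": 0, "tz": 3, "yaw": 0, "claw": 1.8}, {"tx": 0.212, "ty": 3.106, "tz": 0, "yaw": -1.51, "claw": 1.8}, {"tx": 0.212, "ty": 3.106, "tz": 0, "yaw": -1.51, "claw": 1.8}, {"tx": 0.212, "ty": 3.106, "tz": 0, "yaw": -1.51, "claw": 1.8}, {"tx": 0.212, "ty": 3.106, "tz": 0, "yaw": -1.51, "claw": 1.8}, {"tx": 0.212, "ty": 3.106, "tz": 0, "yaw": -1.51, "claw": 1.8}, {"tx": 0.212, "ty": 3.106, "tz": 0, "yaw": -1.51, "claw": 1.8}, {"tx": 0.212, "ty": 3.106, "tz": 0, "yaw": -1.51, "claw": 1.8}, {"tx": 0.212, "ty": 3.106, "tz": 0, "yaw": -1.51, "claw": 1.8}, {"tx": 0.212, "ty": 3.106, "tz": 0, "yaw": -1.51, "claw": 1.8}, {"tx": 0.212, "ty": 3.106, "tz": 0, "yaw": -1.51, "claw": 1.8}, {"tx": 0.212, "ty": 3.106, "tz": 0, "yaw": -1.51, "claw": 1.8}, {"tx": 0.212, "ty": 3.106, "tz": 0, "yaw": -1.51, "claw": 1.8}, {"tx": 0.212, "ty": 3.106, "tz": 0, "yaw": -1.51, "claw": 1.8}, {"tx": 0.212, "ty": 3.106, "tz": 0, "yaw": -1.51, "claw": 1.8}, {"tx": 0, "ty": 0, "tz": -2.5, "yaw": 0, "claw": 1.8}, {"tx": 0, "ty": 0, "tz": -2.5, "yaw": 0, "claw": 1.8}, {"tx": 0, "ty": 0, "tz": 0, "yaw": 0, "claw": 1.8}]}}

```text
time_s: 25.45
position: [0.4692, 0.1652, 0.0819]
tool_rot: [[0.176, 0.984, -0.001], [0.984, -0.176, -0.0], [-0.0, -0.001, -1.0]]
ft_force: [-0.5, 0.7, -1.3]
grip_width: 0.023
gripper_force: 39.3
```

Emit:
{"name": "servo_tool", "arguments": {"steps": [{"tx": 0, "ty": 0, "tz": 0, "yaw": 0, "claw": 1.8}, {"tx": 0, "ty": 0, "tz": 0, "yaw": 0, "claw": 1.8}]}}

```text
time_s: 25.65
position: [0.4697, 0.1648, 0.0835]
tool_rot: [[0.177, 0.984, 0.001], [0.984, -0.177, 0.0], [0.0, 0.001, -1.0]]
ft_force: [0.2, 0.0, -0.9]
grip_width: 0.0232
gripper_force: 39.3
```

Emit:
{"name": "servo_tool", "arguments": {"steps": [{"tx": 0.25, "ty": -0.045, "tz": -0.1, "yaw": 0, "claw": 1.8}, {"tx": 0.25, "ty": -0.045, "tz": 0, "yaw": 0, "claw": 1.8}, {"tx": 0.06, "ty": 0.34, "tz": 0, "yaw": 0, "claw": 1.8}, {"tx": 0.06, "ty": 0.34, "tz": 0, "yaw": 0, "claw": 1.8}, {"tx": 0.03, "ty": 0.17, "tz": 0, "yaw": 0, "claw": 1.8}, {"tx": 0, "ty": 0, "tz": 0, "yaw": 0, "claw": 1.8}, {"tx": 0, "ty": 0, "tz": 0, "yaw": 0, "claw": 1.8}]}}

```text
time_s: 26.35
position: [0.476, 0.1726, 0.0819]
tool_rot: [[0.177, 0.984, 0.0], [0.984, -0.177, 0.0], [0.0, -0.0, -1.0]]
ft_force: [0.1, -0.4, -2.1]
grip_width: 0.023
gripper_force: 39.3
```

Emit:
{"name": "servo_tool", "arguments": {"steps": [{"tx": 0.02, "ty": 0.1, "tz": 0, "yaw": 0, "claw": 1.8}, {"tx": 0.15, "ty": -0.03, "tz": 0, "yaw": 0, "claw": 1.8}, {"tx": 0, "ty": 0, "tz": 0, "yaw": 0, "claw": 1.8}, {"tx": 0, "ty": 0, "tz": 0, "yaw": 0, "claw": 1.8}]}}

```text
time_s: 26.75
position: [0.4773, 0.1728, 0.0818]
tool_rot: [[0.177, 0.984, -0.001], [0.984, -0.177, -0.001], [-0.001, -0.001, -1.0]]
ft_force: [-1.6, -4.6, -0.4]
grip_width: 0.0233
gripper_force: 39.4
```

Emit:
{"name": "servo_tool", "arguments": {"steps": [{"tx": 0.12, "ty": 0.1, "tz": 0, "yaw": 0, "claw": 1.8}, {"tx": 0.05, "ty": 0.05, "tz": 0, "yaw": 0, "claw": 1.8}, {"tx": 0, "ty": 0, "tz": 0, "yaw": 0, "claw": 1.8}, {"tx": 0, "ty": 0, "tz": 0, "yaw": 0, "claw": 1.8}]}}

```text
time_s: 27.15
position: [0.4781, 0.1733, 0.0817]
tool_rot: [[0.177, 0.984, -0.003], [0.984, -0.177, -0.003], [-0.003, -0.003, -1.0]]
ft_force: [-5.7, -10.5, 3.4]
grip_width: 0.0232
gripper_force: 39.8
```

Emit:
{"name": "servo_tool", "arguments": {"steps": [{"tx": 0, "ty": 0, "tz": 0, "yaw": 0, "claw": 4}, {"tx": 0, "ty": 0, "tz": 0, "yaw": 0, "claw": 4}, {"tx": 0, "ty": 0, "tz": 0, "yaw": 0, "claw": 4}, {"tx": 0, "ty": 0, "tz": 3, "yaw": 0, "claw": 4}, {"tx": 0, "ty": 0, "tz": 3, "yaw": 0, "claw": 4}, {"tx": 0.417, "ty": -3.023, "tz": 0, "yaw": 1.21, "claw": 4}, {"tx": 0.417, "ty": -3.023, "tz": 0, "yaw": 1.21, "claw": 4}, {"tx": 0.417, "ty": -3.023, "tz": 0, "yaw": 1.21, "claw": 4}, {"tx": 0.417, "ty": -3.023, "tz": 0, "yaw": 1.21, "claw": 4}, {"tx": 0.417, "ty": -3.023, "tz": 0, "yaw": 1.21, "claw": 4}, {"tx": 0.417, "ty": -3.023, "tz": 0, "yaw": 1.21, "claw": 4}, {"tx": 0, "ty": 0, "tz": 0, "yaw": 0, "claw": 4}, {"tx": 0, "ty": 0, "tz": 0, "yaw": 0, "claw": 4}, {"tx": 0, "ty": 0, "tz": 0, "yaw": 0, "claw": 4}]}}

```text
time_s: 28.55
position: [0.5043, -0.0058, 0.1419]
tool_rot: [[0.05, 0.999, 0.0], [0.999, -0.05, 0.0], [0.0, 0.0, -1.0]]
ft_force: [0.2, 0.0, -0.0]
grip_width: 0.0398
gripper_force: 0.0
```

Run:
```python
from tray import *
im,d=shot("top","t8"); tray(d)
for c in carts(im,d): print(*c)
```

```text
tray cap [-30.  -20.8] (array([30.8, 23.8]), 0.3) 119
tray cap [-30.4 -59.8] (array([28.3, 23.2]), 0.2) 109
TCP [ 0.5043 -0.0057  0.142 ] -2.9
[ 0.5485 -0.372 ] [ 0.5497 -0.3781] 84.1 -5.9 1.35 119
[ 0.5406 -0.2804] [ 0.5417 -0.285 ] -81.4 8.6 1.22 107
[ 0.4453 -0.4174] [ 0.4447 -0.4244] 89.3 -0.7 1.31 119
[ 0.3213 -0.4514] [ 0.3185 -0.4589] -16.7 73.3 1.16 112
```

Emit:
{"name": "servo_tool", "arguments": {"steps": [{"tx": 0.403, "ty": -3.052, "tz": 0, "yaw": 1.28, "claw": 4}, {"tx": 0.403, "ty": -3.052, "tz": 0, "yaw": 1.28, "claw": 4}, {"tx": 0.403, "ty": -3.052, "tz": 0, "yaw": 1.28, "claw": 4}, {"tx": 0.403, "ty": -3.052, "tz": 0, "yaw": 1.28, "claw": 4}, {"tx": 0.403, "ty": -3.052, "tz": 0, "yaw": 1.28, "claw": 4}, {"tx": 0.403, "ty": -3.052, "tz": 0, "yaw": 1.28, "claw": 4}, {"tx": 0.403, "ty": -3.052, "tz": 0, "yaw": 1.28, "claw": 4}, {"tx": 0.403, "ty": -3.052, "tz": 0, "yaw": 1.28, "claw": 4}, {"tx": 0.403, "ty": -3.052, "tz": 0, "yaw": 1.28, "claw": 4}, {"tx": 0, "ty": 0, "tz": -3.5, "yaw": 0, "claw": 4}, {"tx": 0, "ty": 0, "tz": -3.5, "yaw": 0, "claw": 4}, {"tx": 0, "ty": 0, "tz": -3.4, "yaw": 0, "claw": 4}, {"tx": 0, "ty": 0, "tz": 0, "yaw": 0, "claw": 4}, {"tx": 0, "ty": 0, "tz": 0, "yaw": 0, "claw": 1.8}, {"tx": 0, "ty": 0, "tz": 0, "yaw": 0, "claw": 1.8}, {"tx": 0, "ty": 0, "tz": 0, "yaw": 0, "claw": 1.8}, {"tx": 0, "ty": 0, "tz": 0, "yaw": 0, "claw": 1.8}]}}

```text
time_s: 30.3
position: [0.5412, -0.2816, 0.0392]
tool_rot: [[-0.15, 0.989, 0.002], [0.989, 0.15, -0.001], [-0.002, 0.001, -1.0]]
ft_force: [0.6, 0.7, 2.1]
grip_width: 0.0231
gripper_force: 42.9
```

Emit:
{"name": "servo_tool", "arguments": {"steps": [{"tx": 0, "ty": 0, "tz": 3.5, "yaw": 0, "claw": 1.8}, {"tx": 0, "ty": 0, "tz": 3, "yaw": 0, "claw": 1.8}, {"tx": 0, "ty": 0, "tz": 3.3, "yaw": 0, "claw": 1.8}, {"tx": -0.61, "ty": 3.083, "tz": 0, "yaw": -1.45, "claw": 1.8}, {"tx": -0.61, "ty": 3.083, "tz": 0, "yaw": -1.45, "claw": 1.8}, {"tx": -0.61, "ty": 3.083, "tz": 0, "yaw": -1.45, "claw": 1.8}, {"tx": -0.61, "ty": 3.083, "tz": 0, "yaw": -1.45, "claw": 1.8}, {"tx": -0.61, "ty": 3.083, "tz": 0, "yaw": -1.45, "claw": 1.8}, {"tx": -0.61, "ty": 3.083, "tz": 0, "yaw": -1.45, "claw": 1.8}, {"tx": -0.61, "ty": 3.083, "tz": 0, "yaw": -1.45, "claw": 1.8}, {"tx": -0.61, "ty": 3.083, "tz": 0, "yaw": -1.45, "claw": 1.8}, {"tx": -0.61, "ty": 3.083, "tz": 0, "yaw": -1.45, "claw": 1.8}, {"tx": -0.61, "ty": 3.083, "tz": 0, "yaw": -1.45, "claw": 1.8}, {"tx": -0.61, "ty": 3.083, "tz": 0, "yaw": -1.45, "claw": 1.8}, {"tx": -0.61, "ty": 3.083, "tz": 0, "yaw": -1.45, "claw": 1.8}, {"tx": -0.61, "ty": 3.083, "tz": 0, "yaw": -1.45, "claw": 1.8}, {"tx": 0, "ty": 0, "tz": 0, "yaw": 0, "claw": 1.8}, {"tx": 0, "ty": 0, "tz": -2.5, "yaw": 0, "claw": 1.8}, {"tx": 0, "ty": 0, "tz": -2.8, "yaw": 0, "claw": 1.8}, {"tx": 0, "ty": 0, "tz": 0, "yaw": 0, "claw": 1.8}]}}

```text
time_s: 32.3
position: [0.4618, 0.119, 0.0819]
tool_rot: [[0.178, 0.984, 0.0], [0.984, -0.178, -0.0], [-0.0, 0.0, -1.0]]
ft_force: [-1.3, -0.4, -1.8]
grip_width: 0.0234
gripper_force: 44.2
```

Emit:
{"name": "servo_tool", "arguments": {"steps": [{"tx": 0, "ty": 0, "tz": 0, "yaw": 0, "claw": 1.8}, {"tx": 0, "ty": 0, "tz": 0, "yaw": 0, "claw": 1.8}]}}

```text
time_s: 32.5
position: [0.4615, 0.1191, 0.0834]
tool_rot: [[0.178, 0.984, 0.0], [0.984, -0.178, -0.0], [0.0, 0.0, -1.0]]
ft_force: [-0.0, -0.3, -1.2]
grip_width: 0.0228
gripper_force: 44.2
```

Emit:
{"name": "servo_tool", "arguments": {"steps": [{"tx": 0.25, "ty": -0.045, "tz": -0.1, "yaw": 0, "claw": 1.8}, {"tx": 0.25, "ty": -0.045, "tz": 0, "yaw": 0, "claw": 1.8}, {"tx": 0.06, "ty": 0.34, "tz": 0, "yaw": 0, "claw": 1.8}, {"tx": 0.06, "ty": 0.34, "tz": 0, "yaw": 0, "claw": 1.8}, {"tx": 0.04, "ty": 0.25, "tz": 0, "yaw": 0, "claw": 1.8}, {"tx": 0.15, "ty": -0.03, "tz": 0, "yaw": 0, "claw": 1.8}, {"tx": 0, "ty": 0, "tz": 0, "yaw": 0, "claw": 1.8}, {"tx": 0, "ty": 0, "tz": 0, "yaw": 0, "claw": 1.8}]}}

```text
time_s: 33.3
position: [0.4687, 0.127, 0.0818]
tool_rot: [[0.177, 0.984, -0.002], [0.984, -0.177, -0.002], [-0.002, -0.002, -1.0]]
ft_force: [-2.1, -5.5, 1.0]
grip_width: 0.0235
gripper_force: 44.4
```

Emit:
{"name": "servo_tool", "arguments": {"steps": [{"tx": 0.07, "ty": 0.09, "tz": 0, "yaw": 0, "claw": 1.8}, {"tx": 0.05, "ty": 0.05, "tz": 0, "yaw": 0, "claw": 1.8}, {"tx": 0, "ty": 0, "tz": 0, "yaw": 0, "claw": 1.8}, {"tx": 0, "ty": 0, "tz": 0, "yaw": 0, "claw": 1.8}]}}

```text
time_s: 33.7
position: [0.4688, 0.1271, 0.0819]
tool_rot: [[0.177, 0.984, -0.005], [0.984, -0.177, -0.005], [-0.005, -0.004, -1.0]]
ft_force: [-8.4, -13.8, 5.3]
grip_width: 0.0229
gripper_force: 45.1
```

Emit:
{"name": "servo_tool", "arguments": {"steps": [{"tx": 0, "ty": 0, "tz": 0, "yaw": 0, "claw": 4}, {"tx": 0, "ty": 0, "tz": 0, "yaw": 0, "claw": 4}, {"tx": 0, "ty": 0, "tz": 0, "yaw": 0, "claw": 4}, {"tx": 0, "ty": 0, "tz": 3, "yaw": 0, "claw": 4}, {"tx": 0, "ty": 0, "tz": 3, "yaw": 0, "claw": 4}, {"tx": -0.15, "ty": -3.85, "tz": 0, "yaw": 0.5, "claw": 4}, {"tx": -0.15, "ty": -3.85, "tz": 0, "yaw": 0.5, "claw": 4}, {"tx": -0.15, "ty": -3.85, "tz": 0, "yaw": 0.5, "claw": 4}, {"tx": -0.15, "ty": -3.85, "tz": 0, "yaw": 0.5, "claw": 4}, {"tx": -0.15, "ty": -3.85, "tz": 0, "yaw": 0.5, "claw": 4}, {"tx": -0.15, "ty": -3.85, "tz": 0, "yaw": 0.5, "claw": 4}, {"tx": 0, "ty": 0, "tz": 0, "yaw": 0, "claw": 4}, {"tx": 0, "ty": 0, "tz": 0, "yaw": 0, "claw": 4}, {"tx": 0, "ty": 0, "tz": 0, "yaw": 0, "claw": 4}]}}

```text
time_s: 35.1
position: [0.4617, -0.1012, 0.1419]
tool_rot: [[0.125, 0.992, -0.0], [0.992, -0.125, 0.0], [0.0, -0.0, -1.0]]
ft_force: [0.7, -0.1, -0.8]
grip_width: 0.0401
gripper_force: 0.0
```

Run:
```python
from tray import *
im,d=shot("top","t9"); tray(d)
for c in carts(im,d): print(*c)
```

```text
tray cap [-29.9 -20.7] (array([30.4, 23.8]), 0.3) 118
tray cap [-30.1 -59.6] (array([29.2, 23.2]), 0.1) 110
tray cap [-31.1 -99.3] (array([30.6, 23.7]), 0.1) 120
TCP [ 0.4617 -0.101   0.1419] -7.2
[ 0.5484 -0.3718] [ 0.5496 -0.3779] 85.3 -4.7 1.34 120
[ 0.4454 -0.4177] [ 0.4448 -0.4247] 85.3 -4.7 1.27 117
[ 0.3567 -0.3351] [ 0.3545 -0.3406] -27.9 62.1 2.04 86
[ 0.3212 -0.4512] [ 0.3185 -0.4588] -21.0 69.0 1.14 113
```

Emit:
{"name": "servo_tool", "arguments": {"steps": [{"tx": -0.181, "ty": -3.519, "tz": 0, "yaw": 0.44, "claw": 4}, {"tx": -0.181, "ty": -3.519, "tz": 0, "yaw": 0.44, "claw": 4}, {"tx": -0.181, "ty": -3.519, "tz": 0, "yaw": 0.44, "claw": 4}, {"tx": -0.181, "ty": -3.519, "tz": 0, "yaw": 0.44, "claw": 4}, {"tx": -0.181, "ty": -3.519, "tz": 0, "yaw": 0.44, "claw": 4}, {"tx": -0.181, "ty": -3.519, "tz": 0, "yaw": 0.44, "claw": 4}, {"tx": -0.181, "ty": -3.519, "tz": 0, "yaw": 0.44, "claw": 4}, {"tx": -0.181, "ty": -3.519, "tz": 0, "yaw": 0.44, "claw": 4}, {"tx": -0.181, "ty": -3.519, "tz": 0, "yaw": 0.44, "claw": 4}, {"tx": 0, "ty": 0, "tz": -3.5, "yaw": 0, "claw": 4}, {"tx": 0, "ty": 0, "tz": -3.5, "yaw": 0, "claw": 4}, {"tx": 0, "ty": 0, "tz": -3.4, "yaw": 0, "claw": 4}, {"tx": 0, "ty": 0, "tz": 0, "yaw": 0, "claw": 4}, {"tx": 0, "ty": 0, "tz": 0, "yaw": 0, "claw": 1.8}, {"tx": 0, "ty": 0, "tz": 0, "yaw": 0, "claw": 1.8}, {"tx": 0, "ty": 0, "tz": 0, "yaw": 0, "claw": 1.8}, {"tx": 0, "ty": 0, "tz": 0, "yaw": 0, "claw": 1.8}]}}

```text
time_s: 36.85
position: [0.4457, -0.419, 0.0391]
tool_rot: [[0.057, 0.998, 0.001], [0.998, -0.057, -0.001], [-0.001, 0.001, -1.0]]
ft_force: [-0.6, 0.9, 2.8]
grip_width: 0.023
gripper_force: 42.4
```

Emit:
{"name": "servo_tool", "arguments": {"steps": [{"tx": 0, "ty": 0, "tz": 4.9, "yaw": 0, "claw": 1.8}, {"tx": 0, "ty": 0, "tz": 4.9, "yaw": 0, "claw": 1.8}, {"tx": 0.061, "ty": 3.329, "tz": 0, "yaw": -0.463, "claw": 1.8}, {"tx": 0.061, "ty": 3.329, "tz": 0, "yaw": -0.463, "claw": 1.8}, {"tx": 0.061, "ty": 3.329, "tz": 0, "yaw": -0.463, "claw": 1.8}, {"tx": 0.061, "ty": 3.329, "tz": 0, "yaw": -0.463, "claw": 1.8}, {"tx": 0.061, "ty": 3.329, "tz": 0, "yaw": -0.463, "claw": 1.8}, {"tx": 0.061, "ty": 3.329, "tz": 0, "yaw": -0.463, "claw": 1.8}, {"tx": 0.061, "ty": 3.329, "tz": 0, "yaw": -0.463, "claw": 1.8}, {"tx": 0.061, "ty": 3.329, "tz": 0, "yaw": -0.463, "claw": 1.8}, {"tx": 0.061, "ty": 3.329, "tz": 0, "yaw": -0.463, "claw": 1.8}, {"tx": 0.061, "ty": 3.329, "tz": 0, "yaw": -0.463, "claw": 1.8}, {"tx": 0.061, "ty": 3.329, "tz": 0, "yaw": -0.463, "claw": 1.8}, {"tx": 0.061, "ty": 3.329, "tz": 0, "yaw": -0.463, "claw": 1.8}, {"tx": 0.061, "ty": 3.329, "tz": 0, "yaw": -0.463, "claw": 1.8}, {"tx": 0.061, "ty": 3.329, "tz": 0, "yaw": -0.463, "claw": 1.8}, {"tx": 0.061, "ty": 3.329, "tz": 0, "yaw": -0.463, "claw": 1.8}, {"tx": 0, "ty": 0, "tz": 0, "yaw": 0, "claw": 1.8}, {"tx": 0, "ty": 0, "tz": -2.5, "yaw": 0, "claw": 1.8}, {"tx": 0, "ty": 0, "tz": -2.8, "yaw": 0, "claw": 1.8}]}}

```text
time_s: 38.85
position: [0.4553, 0.0804, 0.0834]
tool_rot: [[0.177, 0.984, 0.004], [0.984, -0.177, -0.0], [0.0, 0.004, -1.0]]
ft_force: [0.0, -1.3, -1.7]
grip_width: 0.0236
gripper_force: 41.9
```

Emit:
{"name": "servo_tool", "arguments": {"steps": [{"tx": 0, "ty": 0, "tz": 0, "yaw": 0, "claw": 1.8}, {"tx": 0, "ty": 0, "tz": 0, "yaw": 0, "claw": 1.8}, {"tx": 0, "ty": 0, "tz": 0, "yaw": 0, "claw": 1.8}]}}

```text
time_s: 39.15
position: [0.4548, 0.0802, 0.0835]
tool_rot: [[0.178, 0.984, 0.001], [0.984, -0.178, -0.0], [0.0, 0.001, -1.0]]
ft_force: [0.4, -0.5, -1.3]
grip_width: 0.0232
gripper_force: 42.6
```

Emit:
{"name": "servo_tool", "arguments": {"steps": [{"tx": 0.25, "ty": -0.045, "tz": -0.1, "yaw": 0, "claw": 1.8}, {"tx": 0.25, "ty": -0.045, "tz": 0, "yaw": 0, "claw": 1.8}, {"tx": 0.06, "ty": 0.34, "tz": 0, "yaw": 0, "claw": 1.8}, {"tx": 0.06, "ty": 0.34, "tz": 0, "yaw": 0, "claw": 1.8}, {"tx": 0.03, "ty": 0.18, "tz": 0, "yaw": 0, "claw": 1.8}, {"tx": 0.15, "ty": -0.03, "tz": 0, "yaw": 0, "claw": 1.8}, {"tx": 0, "ty": 0, "tz": 0, "yaw": 0, "claw": 1.8}, {"tx": 0, "ty": 0, "tz": 0, "yaw": 0, "claw": 1.8}]}}

```text
time_s: 39.95
position: [0.4617, 0.0871, 0.0819]
tool_rot: [[0.177, 0.984, -0.002], [0.984, -0.177, -0.002], [-0.003, -0.002, -1.0]]
ft_force: [-3.2, -7.8, 2.0]
grip_width: 0.0231
gripper_force: 43.0
```

Emit:
{"name": "servo_tool", "arguments": {"steps": [{"tx": 0.07, "ty": 0.09, "tz": 0, "yaw": 0, "claw": 1.8}, {"tx": 0.05, "ty": 0.05, "tz": 0, "yaw": 0, "claw": 1.8}, {"tx": 0, "ty": 0, "tz": 0, "yaw": 0, "claw": 1.8}, {"tx": 0, "ty": 0, "tz": 0, "yaw": 0, "claw": 1.8}]}}

```text
time_s: 40.35
position: [0.4618, 0.0873, 0.082]
tool_rot: [[0.176, 0.984, -0.005], [0.984, -0.176, -0.005], [-0.006, -0.004, -1.0]]
ft_force: [-8.5, -17.4, 7.3]
grip_width: 0.0232
gripper_force: 43.8
```

Emit:
{"name": "servo_tool", "arguments": {"steps": [{"tx": 0, "ty": 0, "tz": 0, "yaw": 0, "claw": 4}, {"tx": 0, "ty": 0, "tz": 0, "yaw": 0, "claw": 4}, {"tx": 0, "ty": 0, "tz": 0, "yaw": 0, "claw": 4}, {"tx": 0, "ty": 0, "tz": 4, "yaw": 0, "claw": 3}, {"tx": 0, "ty": 0, "tz": 4, "yaw": 0, "claw": 3}, {"tx": 0.5, "ty": -4, "tz": 0, "yaw": 0.8, "claw": 3}, {"tx": 0.5, "ty": -4, "tz": 0, "yaw": 0.8, "claw": 3}, {"tx": 0.5, "ty": -4, "tz": 0, "yaw": 0.8, "claw": 3}, {"tx": 0.5, "ty": -4, "tz": 0, "yaw": 0.8, "claw": 3}, {"tx": 0.5, "ty": -4, "tz": 0, "yaw": 0.8, "claw": 3}, {"tx": 0.5, "ty": -4, "tz": 0, "yaw": 0.8, "claw": 3}, {"tx": 0, "ty": 0, "tz": 0, "yaw": 0, "claw": 3}, {"tx": 0, "ty": 0, "tz": 0, "yaw": 0, "claw": 3}, {"tx": 0, "ty": 0, "tz": 0, "yaw": 0, "claw": 3}]}}

```text
time_s: 41.75
position: [0.4937, -0.1497, 0.1619]
tool_rot: [[0.094, 0.996, -0.0], [0.996, -0.094, 0.0], [0.0, -0.0, -1.0]]
ft_force: [0.3, 0.1, -0.1]
grip_width: 0.03
gripper_force: 0.0
```

Run:
```python
from tray import *
im,d=shot("top","t10"); tray(d)
for c in carts(im,d): print(*c)
C=cloud("top",d); m=(C[...,2]>.06)&(C[...,0]>.57)&(C[...,0]<.65)&(C[...,1]<-.3)&(C[...,1]>-.42)&(d>0); P=C[m]
for y in np.arange(-.42,-.3,.02):
    q=P[(P[:,1]>y)&(P[:,1]<y+.02)]
    if len(q): print(round(y,2),q[:,0].min().round(3),q[q[:,0]<.6][:,2].max().round(3) if (q[:,0]<.6).any() else None,q[:,2].max().round(3))
```

```text
tray cap [-29.6 -21.1] (array([24.7, 30. ]), 11.4) 120
tray cap [-30.  -59.6] (array([28.8, 23.2]), 0.2) 110
tray cap [-30.6 -98.6] (array([30.6, 24.2]), 0.1) 120
tray cap [ -31.2 -139.9] (array([30. , 23.8]), 1.9) 120
TCP [ 0.4937 -0.1495  0.162 ] -5.4
[ 0.5484 -0.372 ] [ 0.5496 -0.3781] 85.2 -4.8 1.35 120
[ 0.3212 -0.4514] [ 0.3184 -0.459 ] -22.5 67.5 1.14 111
-0.38 0.583 0.063 0.098
-0.36 0.584 0.068 0.108
-0.34 0.585 0.063 0.067
-0.32 0.589 0.064 0.066
```

Emit:
{"name": "servo_tool", "arguments": {"steps": [{"tx": 0.781, "ty": -3.179, "tz": 0, "yaw": 0, "claw": 3}, {"tx": 0.781, "ty": -3.179, "tz": 0, "yaw": 0, "claw": 3}, {"tx": 0.781, "ty": -3.179, "tz": 0, "yaw": 0, "claw": 3}, {"tx": 0.781, "ty": -3.179, "tz": 0, "yaw": 0, "claw": 3}, {"tx": 0.781, "ty": -3.179, "tz": 0, "yaw": 0, "claw": 3}, {"tx": 0.781, "ty": -3.179, "tz": 0, "yaw": 0, "claw": 3}, {"tx": 0.781, "ty": -3.179, "tz": 0, "yaw": 0, "claw": 3}, {"tx": 0, "ty": 0, "tz": 0, "yaw": 0, "claw": 3}, {"tx": 0, "ty": 0, "tz": -3, "yaw": 0, "claw": 3}, {"tx": 0, "ty": 0, "tz": -3, "yaw": 0, "claw": 3}, {"tx": 0, "ty": 0, "tz": -3, "yaw": 0, "claw": 3}, {"tx": 0, "ty": 0, "tz": -2.8, "yaw": 0, "claw": 3}, {"tx": 0, "ty": 0, "tz": 0, "yaw": 0, "claw": 3}, {"tx": 0, "ty": 0, "tz": 0, "yaw": 0, "claw": 1.8}, {"tx": 0, "ty": 0, "tz": 0, "yaw": 0, "claw": 1.8}, {"tx": 0, "ty": 0, "tz": 0, "yaw": 0, "claw": 1.8}]}}

```text
time_s: 43.4
position: [0.549, -0.3733, 0.0455]
tool_rot: [[0.094, 0.996, 0.002], [0.996, -0.094, -0.002], [-0.001, 0.002, -1.0]]
ft_force: [0.4, -0.4, -1.8]
grip_width: 0.023
gripper_force: 42.1
```

Emit:
{"name": "servo_tool", "arguments": {"steps": [{"tx": 0, "ty": 0, "tz": 4.9, "yaw": 0, "claw": 1.8}, {"tx": 0, "ty": 0, "tz": 4.9, "yaw": 0, "claw": 1.8}, {"tx": -0.78, "ty": 3.183, "tz": 0, "yaw": -0.373, "claw": 1.8}, {"tx": -0.78, "ty": 3.183, "tz": 0, "yaw": -0.373, "claw": 1.8}, {"tx": -0.78, "ty": 3.183, "tz": 0, "yaw": -0.373, "claw": 1.8}, {"tx": -0.78, "ty": 3.183, "tz": 0, "yaw": -0.373, "claw": 1.8}, {"tx": -0.78, "ty": 3.183, "tz": 0, "yaw": -0.373, "claw": 1.8}, {"tx": -0.78, "ty": 3.183, "tz": 0, "yaw": -0.373, "claw": 1.8}, {"tx": -0.78, "ty": 3.183, "tz": 0, "yaw": -0.373, "claw": 1.8}, {"tx": -0.78, "ty": 3.183, "tz": 0, "yaw": -0.373, "claw": 1.8}, {"tx": -0.78, "ty": 3.183, "tz": 0, "yaw": -0.373, "claw": 1.8}, {"tx": -0.78, "ty": 3.183, "tz": 0, "yaw": -0.373, "claw": 1.8}, {"tx": -0.78, "ty": 3.183, "tz": 0, "yaw": -0.373, "claw": 1.8}, {"tx": -0.78, "ty": 3.183, "tz": 0, "yaw": -0.373, "claw": 1.8}, {"tx": -0.78, "ty": 3.183, "tz": 0, "yaw": -0.373, "claw": 1.8}, {"tx": 0, "ty": 0, "tz": 0, "yaw": 0, "claw": 1.8}, {"tx": 0, "ty": 0, "tz": -2.5, "yaw": 0, "claw": 1.8}, {"tx": 0, "ty": 0, "tz": -2.7, "yaw": 0, "claw": 1.8}, {"tx": 0, "ty": 0, "tz": 0, "yaw": 0, "claw": 1.8}, {"tx": 0, "ty": 0, "tz": 0, "yaw": 0, "claw": 1.8}]}}

```text
time_s: 45.4
position: [0.4475, 0.0402, 0.0908]
tool_rot: [[0.179, 0.984, 0.001], [0.984, -0.179, -0.0], [-0.0, 0.001, -1.0]]
ft_force: [0.1, 0.2, -1.9]
grip_width: 0.023
gripper_force: 42.1
```

Run:
```python
from tray import *
im,d=shot("side","s11"); o=env.observe(); print(o["position"],o["ft_force"])
cv2.imwrite("pics/c11.png",cv2.convertScaleAbs(cv2.resize(im[150:290,210:400,::-1],None,fx=4.2,fy=4.2,interpolation=cv2.INTER_CUBIC),alpha=1.8))
```

```text
[0.44789068 0.04022985 0.09122489] [ 0.25948     0.61505443 -0.94216509]
```

View pics/c11.png

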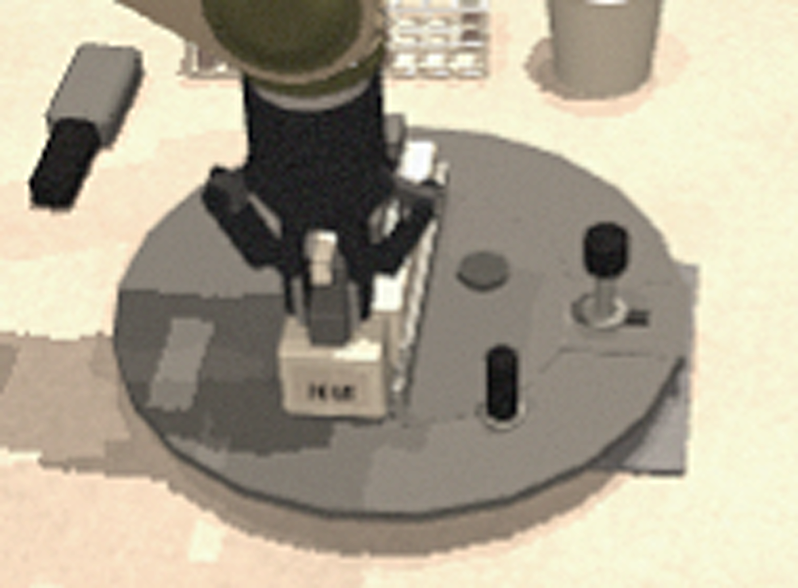

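The fifth cartridge hangs just in front of the row, the pin is home and the row lies along the fence. Pushing it in.

Emit:
{"name": "servo_tool", "arguments": {"steps": [{"tx": 0.25, "ty": -0.045, "tz": -0.2, "yaw": 0, "claw": 1.8}, {"tx": 0.25, "ty": -0.045, "tz": -0.05, "yaw": 0, "claw": 1.8}, {"tx": 0.06, "ty": 0.34, "tz": 0, "yaw": 0, "claw": 1.8}, {"tx": 0.06, "ty": 0.34, "tz": 0, "yaw": 0, "claw": 1.8}, {"tx": 0.03, "ty": 0.18, "tz": 0, "yaw": 0, "claw": 1.8}, {"tx": 0.15, "ty": -0.03, "tz": 0, "yaw": 0, "claw": 1.8}, {"tx": 0, "ty": 0, "tz": 0, "yaw": 0, "claw": 1.8}, {"tx": 0, "ty": 0, "tz": 0, "yaw": 0, "claw": 1.8}]}}

```text
time_s: 46.25
position: [0.4546, 0.0482, 0.0873]
tool_rot: [[0.179, 0.984, -0.001], [0.984, -0.179, 0.0], [0.0, -0.001, -1.0]]
ft_force: [-2.4, 1.6, -1.3]
grip_width: 0.0226
gripper_force: 42.0
```

Emit:
{"name": "servo_tool", "arguments": {"steps": [{"tx": 0.07, "ty": 0.09, "tz": 0, "yaw": 0, "claw": 1.8}, {"tx": 0.05, "ty": 0.05, "tz": 0, "yaw": 0, "claw": 1.8}, {"tx": 0, "ty": 0, "tz": 0, "yaw": 0, "claw": 1.8}, {"tx": 0, "ty": 0, "tz": 0, "yaw": 0, "claw": 1.8}]}}

```text
time_s: 46.65
position: [0.4551, 0.0491, 0.0871]
tool_rot: [[0.178, 0.984, -0.003], [0.984, -0.178, -0.001], [-0.001, -0.003, -1.0]]
ft_force: [-6.0, -1.6, -0.4]
grip_width: 0.023
gripper_force: 42.0
```

Emit:
{"name": "servo_tool", "arguments": {"steps": [{"tx": 0.01, "ty": 0.1, "tz": 0, "yaw": 0, "claw": 1.8}, {"tx": 0.01, "ty": 0.1, "tz": 0, "yaw": 0, "claw": 1.8}, {"tx": 0, "ty": 0, "tz": 0, "yaw": 0, "claw": 1.8}, {"tx": 0, "ty": 0, "tz": 0, "yaw": 0, "claw": 1.8}]}}

```text
time_s: 47.05
position: [0.4552, 0.0506, 0.087]
tool_rot: [[0.178, 0.984, -0.003], [0.984, -0.178, -0.002], [-0.002, -0.003, -1.0]]
ft_force: [-6.0, -5.0, -2.0]
grip_width: 0.0228
gripper_force: 41.9
```

Emit:
{"name": "servo_tool", "arguments": {"steps": [{"tx": 0.01, "ty": 0.1, "tz": 0, "yaw": 0, "claw": 1.8}, {"tx": 0.01, "ty": 0.1, "tz": 0, "yaw": 0, "claw": 1.8}, {"tx": 0, "ty": 0, "tz": 0, "yaw": 0, "claw": 1.8}, {"tx": 0, "ty": 0, "tz": 0, "yaw": 0, "claw": 1.8}]}}

```text
time_s: 47.45
position: [0.4555, 0.0512, 0.0871]
tool_rot: [[0.177, 0.984, -0.003], [0.984, -0.177, -0.005], [-0.005, -0.002, -1.0]]
ft_force: [-7.4, -14.4, -1.4]
grip_width: 0.0228
gripper_force: 41.9
```

Emit:
{"name": "servo_tool", "arguments": {"steps": [{"tx": 0, "ty": 0, "tz": 0, "yaw": 0, "claw": 4}, {"tx": 0, "ty": 0, "tz": 0, "yaw": 0, "claw": 4}, {"tx": 0, "ty": 0, "tz": 0, "yaw": 0, "claw": 4}, {"tx": 0, "ty": 0, "tz": 4, "yaw": 0, "claw": 5}, {"tx": 0, "ty": 0, "tz": 4.5, "yaw": 0, "claw": 5}, {"tx": 0.8, "ty": -4, "tz": 0, "yaw": 0, "claw": 5}, {"tx": 0.8, "ty": -4, "tz": 0, "yaw": 0, "claw": 5}, {"tx": 0.8, "ty": -4, "tz": 0, "yaw": 0, "claw": 5}, {"tx": 0.8, "ty": -4, "tz": 0, "yaw": 0, "claw": 5}, {"tx": 0, "ty": 0, "tz": 0, "yaw": 0, "claw": 5}, {"tx": 0, "ty": 0, "tz": 0, "yaw": 0, "claw": 5}, {"tx": 0, "ty": 0, "tz": 0, "yaw": 0, "claw": 5}]}}

```text
time_s: 48.65
position: [0.4885, -0.1058, 0.1725]
tool_rot: [[0.178, 0.984, 0.0], [0.984, -0.178, 0.0], [0.0, 0.0, -1.0]]
ft_force: [-0.5, 1.1, -1.0]
grip_width: 0.05
gripper_force: 0.0
```

Run:
```python
from tray import *
im,d=shot("top","t12"); tray(d)
for b in blobs(d,.095,.12,(.56,.66,.06,.14),8,.1085): print("knob",b[0],b[3])
cv2.imwrite("pics/c12.png",cv2.convertScaleAbs(cv2.resize(im[185:325,215:365,::-1],None,fx=4.2,fy=4.2,interpolation=cv2.INTER_CUBIC),alpha=1.6))
```

```text
tray cap [-30. -21.] (array([30.8, 23.8]), 0.3) 119
tray cap [-29.9 -59.3] (array([27.8, 23.2]), 0.2) 107
tray cap [-31.1 -97.8] (array([30.6, 23.7]), 0.1) 120
tray cap [ -31.5 -138.1] (array([30. , 24.1]), 0.1) 118
tray cap [ -30.3 -180. ] (array([29.4, 24.1]), 0.1) 117
TCP [ 0.4885 -0.1055  0.1725] -10.2
knob [0.6119 0.0996 0.1085] 100
```

View pics/c12.png

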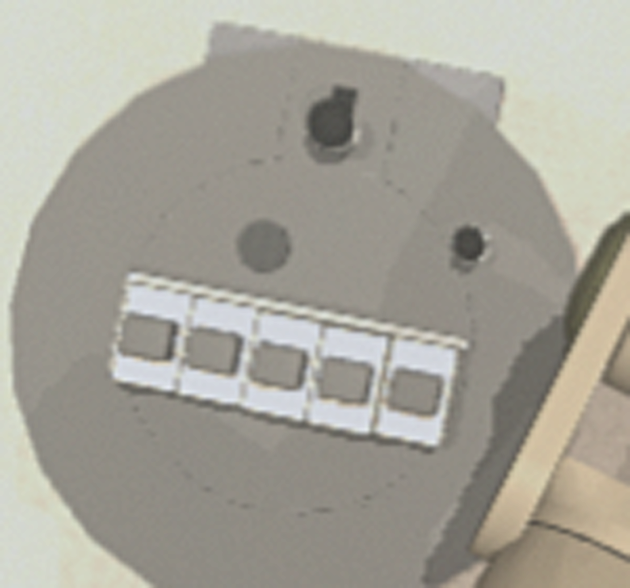

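The five cartridges stand in a tight, square row along the fence (caps x' about -30 mm, y' -21, -59, -98, -138 and -180), all within limits, and the pin knob is at (0.612,0.100). Pulling the pin.

Emit:
{"name": "servo_tool", "arguments": {"newtons": 60, "steps": [{"tx": 1.76, "ty": 2.94, "tz": 0, "yaw": 0, "claw": 5.5}, {"tx": 1.76, "ty": 2.94, "tz": 0, "yaw": 0, "claw": 5.5}, {"tx": 1.76, "ty": 2.94, "tz": 0, "yaw": 0, "claw": 5.5}, {"tx": 1.76, "ty": 2.94, "tz": 0, "yaw": 0, "claw": 5.5}, {"tx": 1.76, "ty": 2.94, "tz": 0, "yaw": 0, "claw": 5.5}, {"tx": 1.76, "ty": 2.94, "tz": 0, "yaw": 0, "claw": 5.5}, {"tx": 1.76, "ty": 2.94, "tz": 0, "yaw": 0, "claw": 5.5}, {"tx": 0, "ty": 0, "tz": -3, "yaw": 0, "claw": 5.5}, {"tx": 0, "ty": 0, "tz": -3, "yaw": 0, "claw": 5.5}, {"tx": 0, "ty": 0, "tz": -3, "yaw": 0, "claw": 5.5}, {"tx": 0, "ty": 0, "tz": -2.4, "yaw": 0, "claw": 5.5}, {"tx": 0, "ty": 0, "tz": 0, "yaw": 0, "claw": 5.5}, {"tx": 0, "ty": 0, "tz": 0, "yaw": 0, "claw": 2}, {"tx": 0, "ty": 0, "tz": 0, "yaw": 0, "claw": 2}, {"tx": 0, "ty": 0, "tz": 0, "yaw": 0, "claw": 2}, {"tx": 0, "ty": 0, "tz": 0, "yaw": 0, "claw": 2}]}}

```text
time_s: 50.3
position: [0.6127, 0.0995, 0.0603]
tool_rot: [[0.179, 0.984, 0.003], [0.984, -0.179, 0.0], [0.001, 0.003, -1.0]]
ft_force: [-0.5, 1.1, 7.0]
grip_width: 0.0261
gripper_force: 59.1
```

Emit:
{"name": "servo_tool", "arguments": {"steps": [{"tx": 0, "ty": 0, "tz": 1, "yaw": 0, "claw": 2}, {"tx": 0, "ty": 0, "tz": 1.5, "yaw": 0, "claw": 2}, {"tx": 0, "ty": 0, "tz": 2, "yaw": 0, "claw": 2}, {"tx": 0, "ty": 0, "tz": 2.5, "yaw": 0, "claw": 2}, {"tx": 0.3, "ty": -2.57, "tz": 0, "yaw": 0, "claw": 2}, {"tx": 0.3, "ty": -2.57, "tz": 0, "yaw": 0, "claw": 2}, {"tx": 0.3, "ty": -2.57, "tz": 0, "yaw": 0, "claw": 2}, {"tx": 0.3, "ty": -2.57, "tz": 0, "yaw": 0, "claw": 2}, {"tx": 0.3, "ty": -2.57, "tz": 0, "yaw": 0, "claw": 2}, {"tx": 0.3, "ty": -2.57, "tz": 0, "yaw": 0, "claw": 2}, {"tx": 0.3, "ty": -2.57, "tz": 0, "yaw": 0, "claw": 2}, {"tx": 0.3, "ty": -2.57, "tz": 0, "yaw": 0, "claw": 2}, {"tx": 0.3, "ty": -2.57, "tz": 0, "yaw": 0, "claw": 2}, {"tx": 0.3, "ty": -2.57, "tz": 0, "yaw": 0, "claw": 2}, {"tx": 0, "ty": 0, "tz": 0, "yaw": 0, "claw": 2}, {"tx": 0, "ty": 0, "tz": 0, "yaw": 0, "claw": 2}, {"tx": 0, "ty": 0, "tz": 0, "yaw": 0, "claw": 2}]}}

```text
time_s: 52.0
position: [0.6417, -0.1569, 0.1288]
tool_rot: [[0.178, 0.984, -0.0], [0.984, -0.178, 0.0], [0.0, -0.0, -1.0]]
ft_force: [-0.3, 1.1, -0.4]
grip_width: 0.0262
gripper_force: 59.2
```

Run:
```python
from tray import *
im,d=shot("side","s13"); o=env.observe(); p=o["position"]; print(p,o["ft_force"])
C=cloud("side",d)
for zl,zh in((.072,.083),(.083,.093)):
    m=(np.hypot(C[...,0]-p[0],C[...,1]-p[1])<.03)&(C[...,2]>zl)&(C[...,2]<zh); print("shank x",C[m][:,0].min(),C[m][:,0].max(),C[m].mean(0),m.sum())
# holder hole & edges: initial
d0=np.load("pics/top0.npy")
for b in blobs(d0,.032,.05,(.58,.7,-.22,-.1),60,.04): print("holder",b[0],b[1])
cv2.imwrite("pics/c13.png",cv2.convertScaleAbs(cv2.resize(im[210:340,310:450,::-1],None,fx=4.5,fy=4.5,interpolation=cv2.INTER_CUBIC),alpha=2))
```

```text
[ 0.64176557 -0.15673448  0.12873233] [ 0.19493063  0.24583302 -1.67285186]
shank x 0.639951734626508 0.6460262433540146 [ 0.64248501 -0.15717065  0.07953571] 5
shank x 0.6386454104669284 0.645367621648976 [ 0.64171103 -0.15897054  0.08809357] 10
holder [ 0.6406 -0.1565  0.04  ] (array([ 642.4, -158. ]), array([57.1, 57.4]), 82.3)
```

View pics/c13.png

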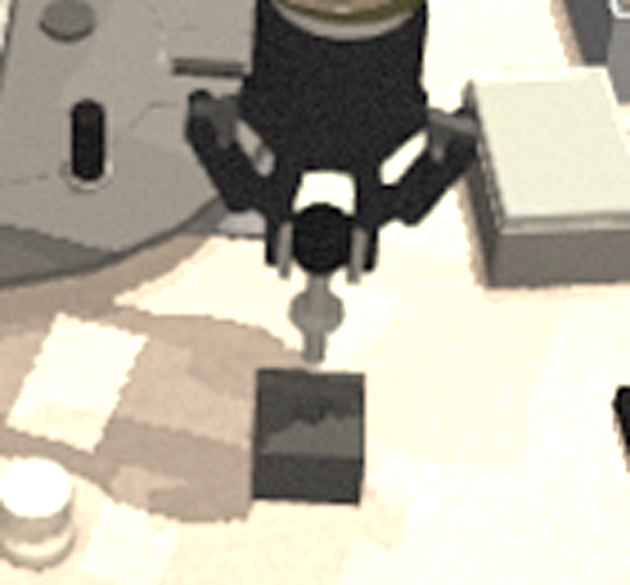

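Emit:
{"name": "servo_tool", "arguments": {"steps": [{"tx": 0.1, "ty": -0.03, "tz": -1.7, "yaw": 0, "claw": 2}, {"tx": 0, "ty": 0, "tz": -1.6, "yaw": 0, "claw": 2}, {"tx": 0, "ty": 0, "tz": 0, "yaw": 0, "claw": 2}, {"tx": 0, "ty": 0, "tz": -0.3, "yaw": 0, "claw": 2}, {"tx": 0, "ty": 0, "tz": -0.3, "yaw": 0, "claw": 2}, {"tx": 0, "ty": 0, "tz": 0, "yaw": 0, "claw": 2}]}}

```text
time_s: 52.65
position: [0.6429, -0.158, 0.0897]
tool_rot: [[0.178, 0.984, 0.0], [0.984, -0.178, -0.0], [-0.0, 0.0, -1.0]]
ft_force: [0.5, 0.4, -1.1]
grip_width: 0.0259
gripper_force: 59.2
```

Emit:
{"name": "servo_tool", "arguments": {"steps": [{"tx": 0, "ty": 0, "tz": -0.3, "yaw": 0, "claw": 2}, {"tx": 0, "ty": 0, "tz": -0.3, "yaw": 0, "claw": 2}, {"tx": 0, "ty": 0, "tz": 0, "yaw": 0, "claw": 2}]}}

```text
time_s: 52.95
position: [0.6426, -0.158, 0.083]
tool_rot: [[0.179, 0.984, -0.001], [0.984, -0.179, 0.0], [0.0, -0.001, -1.0]]
ft_force: [-1.3, 0.4, -1.4]
grip_width: 0.0267
gripper_force: 59.2
```

Emit:
{"name": "servo_tool", "arguments": {"steps": [{"tx": 0, "ty": 0, "tz": -0.6, "yaw": 0, "claw": 2}, {"tx": 0, "ty": 0, "tz": -0.6, "yaw": 0, "claw": 2}, {"tx": 0, "ty": 0, "tz": -0.6, "yaw": 0, "claw": 2}, {"tx": 0, "ty": 0, "tz": 0, "yaw": 0, "claw": 2}]}}

```text
time_s: 53.35
position: [0.6423, -0.1578, 0.0641]
tool_rot: [[0.179, 0.984, -0.002], [0.984, -0.179, 0.001], [0.001, -0.002, -1.0]]
ft_force: [0.7, -0.3, -0.8]
grip_width: 0.0257
gripper_force: 59.2
```

Emit:
{"name": "servo_tool", "arguments": {"steps": [{"tx": 0, "ty": 0, "tz": -0.4, "yaw": 0, "claw": 2}, {"tx": 0, "ty": 0, "tz": -0.2, "yaw": 0, "claw": 2}, {"tx": 0, "ty": 0, "tz": 0, "yaw": 0, "claw": 2}]}}

```text
time_s: 53.65
position: [0.6427, -0.158, 0.0591]
tool_rot: [[0.179, 0.984, -0.0], [0.984, -0.179, 0.0], [0.0, -0.001, -1.0]]
ft_force: [-0.6, 0.2, -0.6]
grip_width: 0.026
gripper_force: 59.2
```

Emit:
{"name": "servo_tool", "arguments": {"newtons": 40, "steps": [{"tx": 0, "ty": 0, "tz": 0, "yaw": 0, "claw": 5}, {"tx": 0, "ty": 0, "tz": 0, "yaw": 0, "claw": 5}, {"tx": 0, "ty": 0, "tz": 0, "yaw": 0, "claw": 5}, {"tx": 0, "ty": 0, "tz": 3, "yaw": 0, "claw": 5}, {"tx": 0, "ty": 0, "tz": 4, "yaw": 0, "claw": 5}, {"tx": 0, "ty": 0, "tz": 3, "yaw": 0, "claw": 5}, {"tx": -1.25, "ty": 2.204, "tz": 0, "yaw": 4.8, "claw": 5}, {"tx": -1.25, "ty": 2.204, "tz": 0, "yaw": 4.8, "claw": 5}, {"tx": -1.25, "ty": 2.204, "tz": 0, "yaw": 4.8, "claw": 5}, {"tx": -1.25, "ty": 2.204, "tz": 0, "yaw": 4.8, "claw": 5}, {"tx": -1.25, "ty": 2.204, "tz": 0, "yaw": 4.8, "claw": 5}, {"tx": -1.25, "ty": 2.204, "tz": 0, "yaw": 4.8, "claw": 5}, {"tx": -1.25, "ty": 2.204, "tz": 0, "yaw": 4.8, "claw": 5}, {"tx": -1.25, "ty": 2.204, "tz": 0, "yaw": 4.8, "claw": 5}, {"tx": 0, "ty": 0, "tz": 0, "yaw": 0, "claw": 5}, {"tx": 0, "ty": 0, "tz": 0, "yaw": 0, "claw": 5}]}}

```text
time_s: 55.25
position: [0.543, 0.0183, 0.1598]
tool_rot: [[-0.471, 0.882, 0.001], [0.882, 0.471, -0.0], [-0.001, 0.001, -1.0]]
ft_force: [0.4, 0.4, -0.3]
grip_width: 0.0502
gripper_force: 0.0
```

Run:
```python
from tray import *
im,d=shot("top","t14"); tray(d)
for b in blobs(d,.095,.12,(.6,.68,-.19,-.12),8,.1055): print("knob",b[0],b[2],b[3])
ims,ds=shot("side","s14"); C=cloud("side",ds); m=(C[...,2]>.09)&(C[...,2]<.12)&(np.hypot(C[...,0]-.642,C[...,1]+.158)<.03); print("side knob",C[m].mean(0),C[m].max(0))
```

```text
tray cap [-29.9 -20.9] (array([30.4, 23.8]), 0.3) 118
tray cap [-30.1 -59.8] (array([28.8, 23.2]), 0.2) 110
tray cap [-31.1 -88.9] (array([12.1, 23.7]), 0.1) 50
tray cap [ -22.4 -139.5] (array([23.1,  5.7]), 2.0) 25
tray cap [ -21.8 -180.4] (array([28.5,  6.7]), -1.2) 33
TCP [0.5433 0.0178 0.1597] 28.1
knob [ 0.643  -0.1572  0.1055] 0.1048 100
side knob [ 0.64276216 -0.15984901  0.10224228] [ 0.6561406  -0.14014663  0.10996216]
```

The pin is back down: the knob height matches the start. Gripping the post.

Emit:
{"name": "servo_tool", "arguments": {"steps": [{"tx": 0, "ty": 0, "tz": -4, "yaw": 0, "claw": 5}, {"tx": 0, "ty": 0, "tz": -4, "yaw": 0, "claw": 5}, {"tx": 0, "ty": 0, "tz": -4, "yaw": 0, "claw": 5}, {"tx": 0, "ty": 0, "tz": 0, "yaw": 0, "claw": 5}, {"tx": 0, "ty": 0, "tz": 0, "yaw": 0, "claw": 1.5}, {"tx": 0, "ty": 0, "tz": 0, "yaw": 0, "claw": 1.5}, {"tx": 0, "ty": 0, "tz": 0, "yaw": 0, "claw": 1.5}, {"tx": 0, "ty": 0, "tz": 0, "yaw": 0, "claw": 1.5}, {"tx": 0, "ty": 0, "tz": 0, "yaw": 0, "claw": 1.5}]}}

```text
time_s: 56.25
position: [0.5449, 0.0179, 0.0416]
tool_rot: [[-0.471, 0.882, 0.006], [0.882, 0.471, -0.001], [-0.004, 0.005, -1.0]]
ft_force: [5.2, 0.4, 7.7]
grip_width: 0.0191
gripper_force: 39.9
```

Emit:
{"name": "servo_tool", "arguments": {"steps": [{"tx": 0.2, "ty": 0.12, "tz": 0, "yaw": 1.1, "claw": 1.5}, {"tx": 0.34, "ty": 0.2, "tz": 0, "yaw": 1.9, "claw": 1.5}, {"tx": 0.37, "ty": 0.22, "tz": 0, "yaw": 2, "claw": 1.5}, {"tx": 0.43, "ty": 0.31, "tz": 0, "yaw": 2.5, "claw": 1.5}, {"tx": 0.43, "ty": 0.31, "tz": 0, "yaw": 2.5, "claw": 1.5}, {"tx": 0.8, "ty": 0.69, "tz": 0, "yaw": 5, "claw": 1.5}, {"tx": 0.73, "ty": 0.76, "tz": 0, "yaw": 5, "claw": 1.5}, {"tx": 0.67, "ty": 0.82, "tz": 0, "yaw": 5, "claw": 1.5}, {"tx": 0.59, "ty": 0.87, "tz": 0, "yaw": 5, "claw": 1.5}, {"tx": 0.51, "ty": 0.92, "tz": 0, "yaw": 5, "claw": 1.5}, {"tx": 0.43, "ty": 0.96, "tz": 0, "yaw": 5, "claw": 1.5}, {"tx": 0.35, "ty": 1.0, "tz": 0, "yaw": 5, "claw": 1.5}, {"tx": 0.26, "ty": 1.02, "tz": 0, "yaw": 5, "claw": 1.5}, {"tx": 0.17, "ty": 1.04, "tz": 0, "yaw": 5, "claw": 1.5}, {"tx": 0.04, "ty": 0.53, "tz": 0, "yaw": 2.5, "claw": 1.5}, {"tx": 0.03, "ty": 0.3, "tz": 0, "yaw": 1.5, "claw": 1.5}, {"tx": 0.005, "ty": 0.22, "tz": 0, "yaw": 1, "claw": 1.5}]}}

```text
time_s: 57.95
position: [0.6093, 0.1203, 0.0416]
tool_rot: [[-0.999, 0.031, 0.008], [0.031, 1.0, -0.002], [-0.008, -0.001, -1.0]]
ft_force: [9.4, -5.9, 2.5]
grip_width: 0.019
gripper_force: 39.7
```

Emit:
{"name": "servo_tool", "arguments": {"steps": [{"tx": 0, "ty": 0.5, "tz": 0, "yaw": 2.5, "claw": 1.5}, {"tx": -0.016, "ty": 0.56, "tz": 0, "yaw": 2.5, "claw": 1.5}, {"tx": -0.11, "ty": 1.05, "tz": 0, "yaw": 5, "claw": 1.5}, {"tx": -0.2, "ty": 1.04, "tz": 0, "yaw": 5, "claw": 1.5}, {"tx": -0.29, "ty": 1.015, "tz": 0, "yaw": 5, "claw": 1.5}, {"tx": -0.18, "ty": 0.49, "tz": 0, "yaw": 2.5, "claw": 1.5}, {"tx": -0.195, "ty": 0.49, "tz": 0, "yaw": 2.5, "claw": 1.5}, {"tx": -0.23, "ty": 0.48, "tz": 0, "yaw": 2.5, "claw": 1.5}, {"tx": -0.15, "ty": 0.3, "tz": 0, "yaw": 1.5, "claw": 1.5}, {"tx": -0.08, "ty": 0.17, "tz": 0, "yaw": 1, "claw": 1.5}, {"tx": 0, "ty": 0, "tz": 0, "yaw": 0, "claw": 1.5}, {"tx": 0, "ty": 0, "tz": 0, "yaw": 0, "claw": 1.5}, {"tx": 0, "ty": 0, "tz": 0, "yaw": 0, "claw": 1.5}]}}

```text
time_s: 59.25
position: [0.5952, 0.1823, 0.0417]
tool_rot: [[-0.882, -0.472, 0.009], [-0.472, 0.882, 0.001], [-0.008, -0.004, -1.0]]
ft_force: [11.7, 1.4, 1.1]
grip_width: 0.0193
gripper_force: 40.0
```

Emit:
{"name": "servo_tool", "arguments": {"steps": [{"tx": 0, "ty": 0, "tz": 0, "yaw": 0, "claw": 5}, {"tx": 0, "ty": 0, "tz": 0, "yaw": 0, "claw": 5}, {"tx": 0, "ty": 0, "tz": 0, "yaw": 0, "claw": 5}, {"tx": 0, "ty": 0, "tz": 0, "yaw": 0, "claw": 5}, {"tx": 0, "ty": 0, "tz": 4, "yaw": 0, "claw": 5}, {"tx": 0, "ty": 0, "tz": 4, "yaw": 0, "claw": 5}, {"tx": 0, "ty": 0, "tz": 4, "yaw": 0, "claw": 5}, {"tx": 0, "ty": -4, "tz": 3, "yaw": 0, "claw": 5}, {"tx": -1, "ty": -4, "tz": 2, "yaw": 0, "claw": 5}, {"tx": -1, "ty": -4, "tz": 0, "yaw": 0, "claw": 5}, {"tx": -1, "ty": -4, "tz": 0, "yaw": 0, "claw": 5}, {"tx": -1, "ty": -4, "tz": 0, "yaw": 0, "claw": 5}, {"tx": -1, "ty": -4, "tz": 0, "yaw": 0, "claw": 5}, {"tx": -1, "ty": -4, "tz": 0, "yaw": 0, "claw": 5}, {"tx": -1, "ty": -4, "tz": 0, "yaw": 0, "claw": 5}, {"tx": -1, "ty": -4, "tz": 0, "yaw": 0, "claw": 5}, {"tx": -1, "ty": -4, "tz": 0, "yaw": 0, "claw": 5}, {"tx": 0, "ty": 0, "tz": 0, "yaw": 0, "claw": 5}, {"tx": 0, "ty": 0, "tz": 0, "yaw": 0, "claw": 5}, {"tx": 0, "ty": 0, "tz": 0, "yaw": 0, "claw": 5}]}}

```text
time_s: 61.25
position: [0.5019, -0.217, 0.2094]
tool_rot: [[-0.882, -0.472, -0.0], [-0.472, 0.882, 0.0], [-0.0, 0.0, -1.0]]
ft_force: [-0.3, 0.6, 0.2]
grip_width: 0.05
gripper_force: 0.0
```

Run:
```python
import tray as t; from tray import *
im,d=shot("top","t15"); C=cloud("top",d)
m=(C[...,2]>.045)&(d>0); 
for b in blobs(d,.085,.1,(.55,.65,.14,.22),5,.093): print("post",b[0],np.degrees(np.arctan2(b[0][1]-.1235,b[0][0]-.486)))
for b in blobs(d,-.05,.037,(.48,.54,.22,.29),10,.043): print("slot",b[0],b[1],np.degrees(np.arctan2(b[0][1]-.1235,b[0][0]-.486)))
a=np.radians(79.76); R=np.array([[np.cos(a),np.sin(a)],[-np.sin(a),np.cos(a)]])
for b in blobs(d,.108,.128,(.3,.62,0,.3),25,.119):
    p=R@(b[0][:2]-[.486,.1235])-[.0122,.0979]; print("cap",(p*1000).round(1),b[1][1],b[1][2]+10.24)
for b in blobs(d,.095,.12,(.6,.68,-.19,-.12),8,.1055): print("knob",b[0],b[2])
o=env.observe(); print(o["position"],o["ft_force"],o["time_s"])
cv2.imwrite("pics/c15.png",cv2.convertScaleAbs(cv2.resize(im[180:330,200:420,::-1],None,fx=3.5,fy=3.5,interpolation=cv2.INTER_CUBIC),alpha=1.6))
```

```text
post [0.5926 0.1788 0.093 ] 27.418556448980397
slot [0.5094 0.2536 0.043 ] (array([508. , 254.3]), array([40.4, 19. ]), 77.2) 79.80370484775624
cap [ -31.  -180.1] [24.3 29.5] 90.24
cap [ -32.  -138.6] [24.2 29.5] 90.14
cap [-31.5 -98.3] [24.2 29.4] 90.14
cap [-30.6 -58.6] [24.2 29.4] 90.24
cap [-31.2 -18.6] [24.2 29.9] 90.03999999999999
knob [ 0.643  -0.1573  0.1055] 0.1053
[ 0.50207893 -0.21684917  0.20950258] [-0.30066926  0.0264177   0.73869015] 61.3
```

View pics/c15.png

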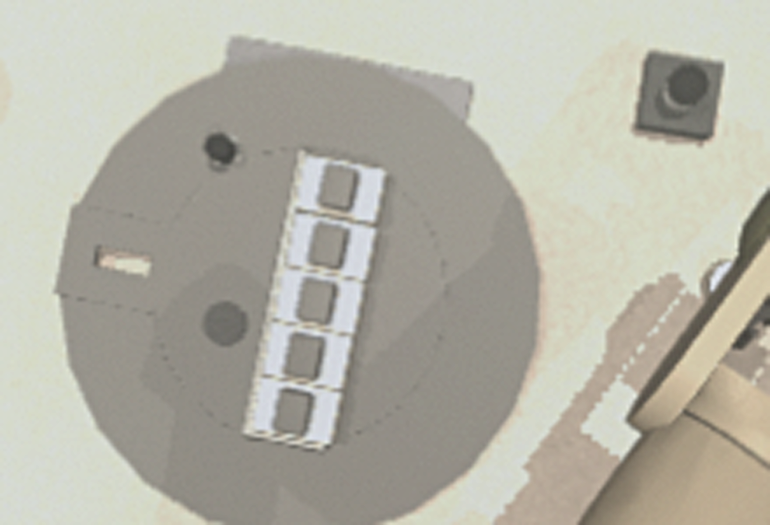

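The carousel has turned 90°, which puts it in the run detent. The row is square and tight (cap y' -19 to -180), the pin is down in its holder and the arm is clear.

```bash
python3 -c "
from rig import env
print(env.close_job())"
```

```text
the job is handed in; nothing more can be done
None
```

I handed in the job at about 61 s: all five white cartridges are packed along the fence, the pin is back in its holder and the carousel is in the run detent. The hand-in gave no verdict, so this rests on my own final camera measurements.

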